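# Load the guide roller and slide its tray into the empty bay

### The job

Take the guide roller from its rest and lay it in the cradle of the loose tray, its two thin ends settled in the two V notches. Then push the tray, roller and all, black grip towards you, into the empty one of the two bays until it is fully home against the stop at the back, and let go. Leave the tin, tape measure and pen where they lie.

Things in the scene. Friction and masses are not known exactly. Their poses are not given: they have to be found in the camera images.
- tray: Loose aluminium tray, 90 (x) x 92 mm (y), 0.3 kg; slides flat on the bench. Origin: centre of its underside; z up, x towards the rear end, which enters the bay first. Floor 3 mm thick, side and rear walls 18 mm high; front panel 42 mm high, outer face at x = -45 mm. Inside, two saddles with V notches (29 mm high, 32 mm in x, 8 mm thick, centred at y = +-30 mm) with 52 mm free between them.
- tray_grip (a point): Middle of the tray's black grip, 72 mm in front of the tray's origin (its -x), 36 mm above the bench; axes as the tray's. The grip is an upright block on a low stem: 14 mm wide (y, pinch across this), 26 mm long (x), its faces from 6 to 52 mm above the bench, 14 mm clear of the front panel.
- tray_cradle (a point): Where the roller's centre lies when seated: over the tray's origin, 26 mm above its underside, axes as the tray's. A seated roller lies along the tray's y. The V notches are 90 degrees, 24 mm wide at the top, 12 mm deep.
- roller_center (a point): Centre of the guide roller; its axis is its own y (it may have spun about it). White body 24 mm in diameter, 44 mm long, and at each end a steel journal 12 mm in diameter, 16 mm long (76 mm overall); 0.1 kg. At the start its journals lie in the V notches of the rest, its centre 26 mm above the bench, level. Either way round will do.
- rest: Grey stand fixed to the bench: base 60 x 86 x 5 mm with the same two V-notched saddles as the tray (y = +-30 mm, 29 mm high). Origin: centre of its underside. Holds the roller at the start.
- bay_mouth (a point): Empty bay: grey sheet-metal housing fixed to the bench, 97 mm deep, 106 wide, 52 high; no floor. Point on the bench, mid-mouth, under the roof's front edge; x into the bay, z up. Clear width 96 mm, height 47; stop 92 mm behind the mouth. Side cheeks (36 high) flare to 109 mm wide 12 mm ahead of the mouth. Home: tray's origin 47 mm behind the mouth, its front panel 2 mm inside.
- bay_full: The other bay, the same in shape and size, its tray already in (front panel and black grip show; the grip reaches 38 mm ahead of the mouth). Fixed. Origin on the bench in the middle of its mouth, x into the bay.
- tin: Bystander: flat round brass-coloured tin, 62 mm across, 23 mm high. Origin at the centre of its underside.
- measure: Bystander: yellow and black tape measure, 33 x 79 x 65 mm high, long side along its y. Origin at the centre of its underside.
- pen: Bystander: slim blue and clear pen lying along its y, 144 mm long, 10 mm thick. Origin at the centre of its underside.
Mind the look-alikes: they are no part of the job. What is shaped like the tray but yellow is not meant.

How it is judged:
By the outcome, as a careful person would: the job done as asked, in the order asked, and still so for the second after the job is handed in, with the robot touching nothing.
It also fails if it takes over 59 s, if anything falls off the work surface, if the arm or the gripper's body presses on something with over 40 N, if the wrist force passes 120 N, or if a joint passes its speed limit or range.

### The arm

A 7-joint arm with a two-finger parallel gripper is mounted at the origin on a cart in front of the work surface, level with it; the furniture and walls round the work are solid. World frame = base frame: x ahead of the robot, y to its left, z up, the work surface at z = 0. Lengths are in m, angles in rad, forces in N, time in s.
With the tool pointing down it reaches from about 0.4 to 0.85 m from the base axis. Payload 4.5 kg.
Tool frame: the origin (TCP) lies on the mounting face of the last link; the fingertips stand 166 mm ahead of it and the grasp point (between the pads) lies 147 mm ahead of it; y points along the fingers, z is the direction in which the jaws open and shut, and the axes are right-handed (so a half turn about y gives the same grasp; the last joint's range is limited). The gripper opens to 88 mm and grips with 3 to 60 N. Pads are 18 mm wide; open, the fingers measure 123 mm over their backs; the gripper's body (75 mm by 187 mm) begins 45 mm behind the grasp point.
Start: joints at [1.177, 0.689, -0.195, 1.565, 0.157, 0.902, -0.215], TCP at [0.259, -0.569, 0.405] pointing down, gripper open.
Joint ranges: [-3.01, 3.01], [-0.46, 2.08], [-1.47, 1.51], [0.13, 2.56], [-1, 4.14], [0.04, 2.09], [-2.66, 2.66]. Speed limits (rad/s): [2.57, 2.57, 3.14, 3.14, 3.14, 3.14, 3.14].

### API

Orientations are given as a unit quaternion [x, y, z, w].
In Python, from plant import r gives the robot as it stands.
- The arm moves only by the tool arm_command, never from a script. Its argument "deltas" is a list of rows, each an object of numbers: "dx", "dy", "dz": the shift along the tool's x, y, z each as a share of 1000 mm, from -1 to 1; "wx", "wy", "wz": the turn, a rotation vector about the tool's x, y, z each as a share of 45 degrees, from -1 to 1. In form: [{"dx": .., "dy": .., "dz": .., "wx": .., "wy": .., "wz": ..}, ...]. A call has exactly 5 rows; each row is the pose to reach, as a shift and turn from the pose commanded when the call began, along the tool's axes at that moment; what a row does not reach only later rows make up. A row lasts 1/10 s, in which the tool goes at most 50 mm and 8.59 degrees, less where a joint would pass 70% of its speed; a pose out of reach is approached as far as the arm can. A call with a number of a shift or a turn outside -1 to 1 is refused whole. A call with a gripper value outside its range is refused whole. "claw" is the opening, from -1 (shut) to 1 (fully open), set as the call begins (left out, the last holds). The fingers move at their own pace and stop on an object; "grip_force" is the grip in N (left out, the last holds). Time passes only in rows, so rows that repeat a pose let the fingers close, or fill a call up. It gives the time, the measured TCP pose, the force and the opening at its end, in the units of the state.
- r.get_state(): the state, without advancing time (a new reading comes with each control period).
- r.snapshot(name): name is "scene" or "top"; returns the picture (400x640x3 uint8, red, green, blue); there is no depth.
- r.get_calibration(name): a dict with "vertical_fov" (degrees; the focal length in pixels is half the picture's height over the tangent of half this angle, whatever the lens; pixels are square), "cx", "cy" (the principal point, pixels), "k1" (the pictures are not rectified: a ray, as slopes to the right and down, at radius r is drawn at 1 + k1 r^2 times it, then the intrinsics apply), "R" (3x3) and "t" (3): a world point X has camera coordinates R X + t. Camera axes: x right, y down, z forward; pixel columns grow to the right and rows downward; lengths in m; the calibration is good to about 2 mm. A picture is of the moment at which its call begins. get_calibration takes no time and is no camera call.
- r.finish_job(): hands the job in, once; it reports no verdict.
The state is a dict: "clock": time; "q": joint angles; "qd": joint speeds; "joint_torque": joint torques, N m; "tool_pos": TCP position; "eef_rot": TCP orientation; "contact_force": force on the tool from outside, world axes, zero at the start; "moment": the same for the moment, N m; "opening": opening from 0.0 (shut) to 1.0 (fully open).
Only numpy, scipy, OpenCV 4.12 (cv2) and the standard library are available. Lean on these libraries where they do the work, as an engineer would, in place of code of your own. Each camera call takes 0.05 s, during which the arm holds its last target.

## Working session

There is one attempt and no reset: what is moved stays moved. The work goes in short steps, Python scripts to look and compute and a tool call to move; the robot and the scene stay as the last step left them, time stands still between calls to the robot, and variables do not carry over. Pictures are saved under pics/ and viewed, and the job is handed in when it is done.

Besides the shell and the picture viewer there is one more tool, called as name(argument=value, ...) on one line, values as JSON. arm_command: Moves the arm, as the interface text tells. Shift numbers are shares of 1000 mm and turn numbers shares of 45 degrees, none past 1 either way. Its arguments: {"type":"object","properties":{"deltas":{"type":"array","items":{"type":"object","properties":{"dx":{"type":"number","minimum":-1,"maximum":1},"dy":{"type":"number","minimum":-1,"maximum":1},"dz":{"type":"number","minimum":-1,"maximum":1},"wx":{"type":"number","minimum":-1,"maximum":1},"wy":{"type":"number","minimum":-1,"maximum":1},"wz":{"type":"number","minimum":-1,"maximum":1}}}},"claw":{"type":"number"},"grip_force":{"type":"number"}},"required":["deltas"]}

```bash
ls; mkdir -p pics; cat > h.py <<'E'
import numpy as np, cv2
from plant import r
E
python3 - <<'E'
from h import *
s=r.get_state()
for k,v in s.items(): print(k,np.round(v,4))
for n in("scene","top"):
    im=r.snapshot(n); cv2.imwrite(f"pics/{n}0.png",im[:,:,::-1])
    c=r.get_calibration(n); print(n,c)
E
```

```text
pics
clock 0.0
q [ 1.1768  0.69   -0.1945  1.5663  0.1573  0.9025 -0.2151]
qd [-0.0005 -0.0004 -0.0002 -0.0004 -0.0011 -0.0004  0.0007]
joint_torque [-0.00000e+00 -5.27554e+01 -1.26690e+00 -1.53424e+01 -5.27000e-02
  6.60000e-03  1.00000e-04]
tool_pos [ 0.2591 -0.5684  0.4039]
eef_rot [-0.1503  0.6916 -0.6904  0.15  ]
contact_force [-0.1693 -0.5134 -1.2126]
moment [-0.015   0.0162 -0.0492]
opening 1.0046
scene {'vertical_fov': 47.17073365651507, 'cx': 326.54586203630623, 'cy': 197.123681596963, 'k1': -0.02589641267875959, 'R': array([[-0.85366185, -0.52076509, -0.00807282],
       [-0.34590041,  0.57846744, -0.73873427],
       [ 0.38937689, -0.62783687, -0.67394844]]), 't': array([0.5148293 , 0.14932527, 1.3939906 ])}
top {'vertical_fov': 42.101832311501184, 'cx': 315.7069396393991, 'cy': 203.76818293526043, 'k1': 0.02053783141042903, 'R': array([[-0.02062695, -0.9996937 ,  0.01367581],
       [-0.99710756,  0.01956892, -0.07344092],
       [ 0.07315081, -0.01515112, -0.9972058 ]]), 't': array([0.12537231, 0.51321632, 1.58171949])}
```

View pics/scene0.png

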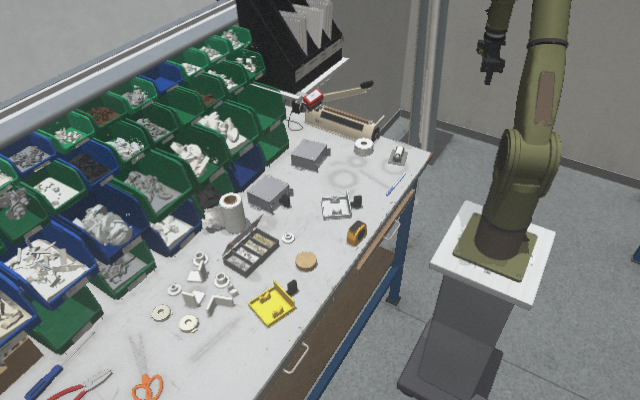

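View pics/top0.png

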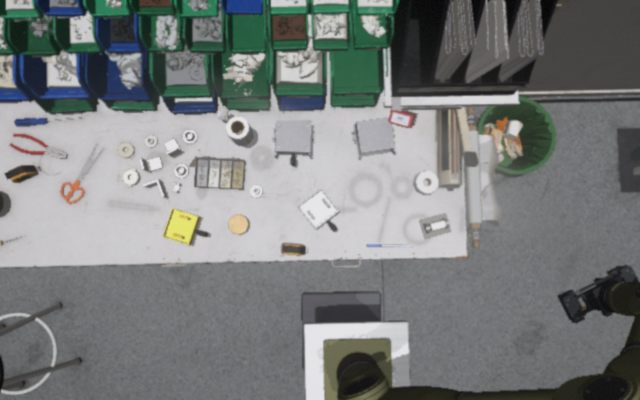

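The top view shows the silver tray at about (320,209), with its grip at (333,226). The yellow look-alike is at (182,227) and the rest with the roller at (434,226). Of the two bays, (293,140) has a grip showing so it is full, and (376,138) looks empty. I'll enlarge these to confirm.

```bash
python3 - <<'E'
import cv2
a=cv2.imread("pics/top0.png"); b=cv2.imread("pics/scene0.png")
cv2.imwrite("pics/c1.png",cv2.resize(a[180:250,290:390],None,fx=8,fy=8,interpolation=cv2.INTER_CUBIC))
cv2.imwrite("pics/c2.png",cv2.resize(a[190:255,400:480],None,fx=9,fy=9,interpolation=cv2.INTER_CUBIC))
cv2.imwrite("pics/c3.png",cv2.resize(a[105:175,260:410],None,fx=5.3333,fy=5.3333,interpolation=cv2.INTER_CUBIC))
cv2.imwrite("pics/c4.png",cv2.resize(b[130:230,240:410],None,fx=4.7,fy=4.7,interpolation=cv2.INTER_CUBIC))
E
```

```text
(no output)
```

View pics/c1.png

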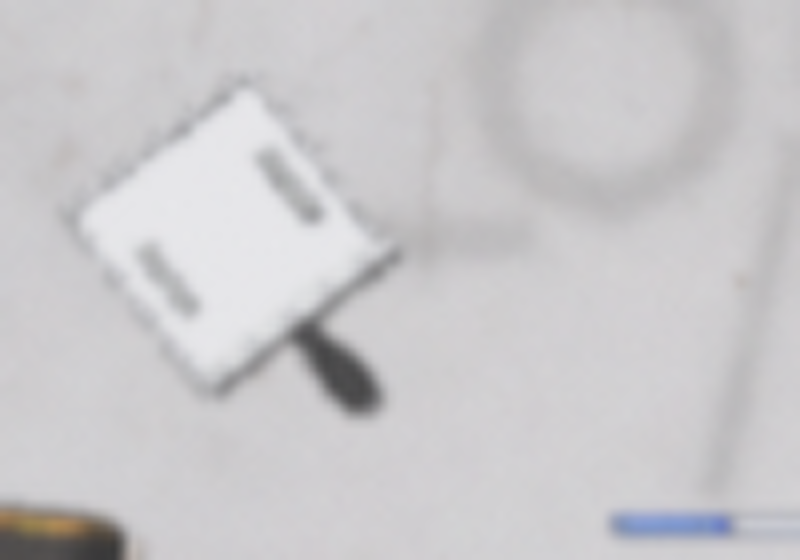

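View pics/c2.png

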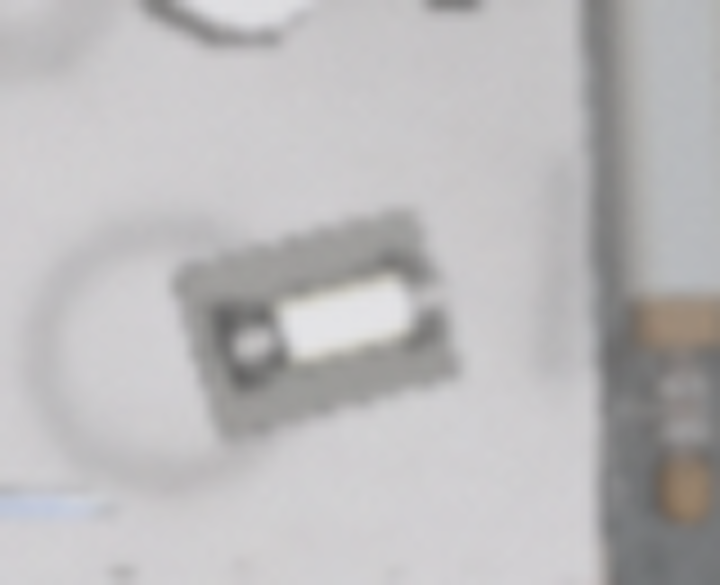

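View pics/c3.png

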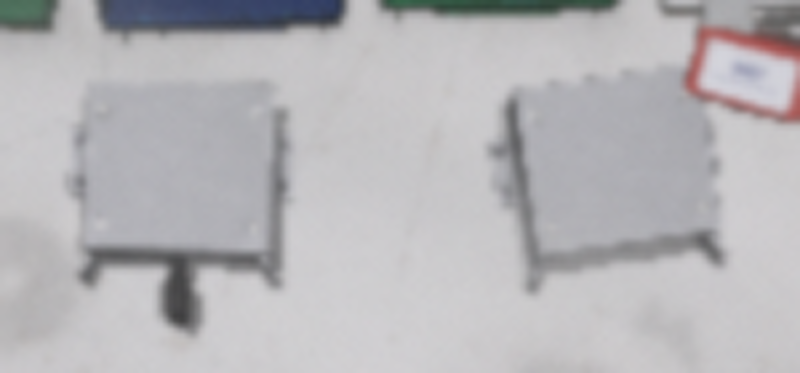

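View pics/c4.png

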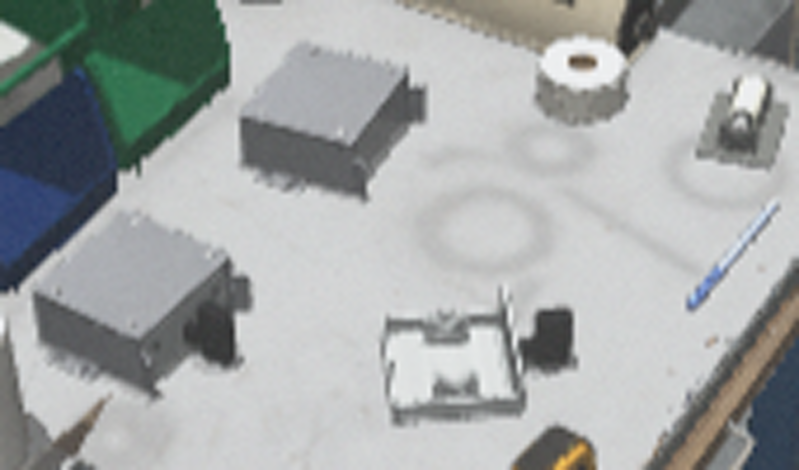

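```bash
cat >> h.py <<'E'
from scipy.optimize import least_squares
from scipy.spatial.transform import Rotation as Ro
CAL={n:r.get_calibration(n) for n in("scene","top")}
def proj(n,X):
    c=CAL[n]; p=np.atleast_2d(X)@np.array(c["R"]).T+c["t"]
    s=p[:,:2]/p[:,2:]; s=s*(1+c["k1"]*(s**2).sum(1,keepdims=True))
    f=200/np.tan(np.radians(c["vertical_fov"]/2))
    return s*f+[c["cx"],c["cy"]]
def xf(p,P):
    P=np.atleast_2d(P); c,s=np.cos(p[2]),np.sin(p[2])
    return np.c_[p[0]+c*P[:,0]-s*P[:,1],p[1]+s*P[:,0]+c*P[:,1],P[:,2]]
def uncrop(pt,sc,off): return (np.array(pt,float)+.5)/sc-.5+off
def fit(obs,p0):  # obs: list (cam,local pt,pixel)
    f=lambda p: np.concatenate([(proj(n,xf(p,P))[0]-px) for n,P,px in obs])
    s=least_squares(f,p0,loss="soft_l1"); return s.x,f(s.x).reshape(-1,2)
def loop(pts): return [(pts[i],pts[(i+1)%len(pts)]) for i in range(len(pts))]
def rect(x0,x1,y0,y1,z): return loop([(x0,y0,z),(x1,y0,z),(x1,y1,z),(x0,y1,z)])
W={}
W["tray"]=rect(-.045,.045,-.046,.046,.018)+rect(-.045,-.042,-.046,.046,.042)+rect(-.085,-.059,-.007,.007,.052)+rect(-.045,.045,-.046,.046,0)+rect(-.016,.016,.026,.034,.029)+rect(-.016,.016,-.034,-.026,.029)
W["rest"]=rect(-.03,.03,-.043,.043,.005)+rect(-.016,.016,.026,.034,.029)+rect(-.016,.016,-.034,-.026,.029)
W["roller"]=rect(-.012,.012,-.022,.022,.026)+rect(-.006,.006,-.038,.038,.026)
W["bay"]=rect(0,.097,-.053,.053,.052)+rect(0,.097,-.053,.053,0)+loop([(-.012,.0545,.036),(0,.048,.036)])+loop([(-.012,-.0545,.036),(0,-.048,.036)])
def overlay(n,img,items,box,sc,fn):
    x0,x1,y0,y1=box
    o=cv2.resize(img[y0:y1,x0:x1],None,fx=sc,fy=sc,interpolation=cv2.INTER_CUBIC)
    for k,p,col in items:
        for a,b in W[k]:
            q=(proj(n,xf(p,[a,b]))+.5-[x0,y0])*sc-.5
            cv2.line(o,*[tuple(int(round(v)) for v in u) for u in q],col,1,cv2.LINE_AA)
    cv2.imwrite(fn,o)
E
cat > f1.py <<'E'
from h import *
for n in CAL: print(n,-np.array(CAL[n]["R"]).T@CAL[n]["t"])
u1=lambda a,b:uncrop((a,b),8,(290,180)); u2=lambda a,b:uncrop((a,b),9,(400,190)); u3=lambda a,b:uncrop((a,b),5.3333,(260,105)); u4=lambda a,b:uncrop((a,b),4.7,(240,130))
tray,e=fit([("top",(-.0435,-.046,.042),u1(400,253)),("top",(-.0435,.046,.042),u1(213,392)),("top",(.045,-.046,.018),u1(242,84)),("top",(.045,.046,.018),u1(72,216)),("scene",(-.0435,-.046,.042),u4(503,290)),
 ("scene",(.045,.046,.018),u4(393,412)) if 0 else ("scene",(.045,-.046,.018),u4(385,318))],[.5,.1,.8]); print("tray",tray,e.round(1).tolist())
rest,e=fit([("top",(.03,.043,.005),u2(178,275)),("top",(.03,-.043,.005),u2(412,212)),("top",(-.03,-.043,.005),u2(462,372)),("top",(-.03,.043,.005),u2(228,440))],[.5,-.2,.2]);print("rest",rest,e.round(1).tolist())
bay,e=fit([("top",(0,.053,.052),u3(533,265)),("top",(.097,.053,.052),u3(514,98)),("top",(0,-.053,.052),u3(715,233)),("scene",(.097,.053,.052),u4(241,118)),("scene",(0,.053,.052),u4(362,142)),("scene",(0,-.053,.052),u4(409,72)),("scene",(.097,-.053,.052),u4(305,41))],[.7,-.05,.1]);print("bay",bay,e.round(1).tolist())
full,e=fit([("top",(0,.053,.052),u3(85,250)),("top",(.097,.053,.052),u3(85,85)),("top",(0,-.053,.052),u3(275,255)),("scene",(.097,.053,.052),u4(35,292)),("scene",(0,.053,.052),u4(140,330)),("scene",(0,-.053,.052),u4(230,258)),("scene",(.097,-.053,.052),u4(125,210))],[.7,.1,0]);print("full",full,e.round(1).tolist())
a=cv2.imread("pics/top0.png"); b=cv2.imread("pics/scene0.png")
G=(0,0,255);B=(255,0,0)
it=[("tray",tray,G),("rest",rest,G),("roller",rest,B),("bay",bay,G),("bay",full,B)]
overlay("top",a,it,(290,390,180,250),8,"pics/o1.png")
overlay("top",a,it,(400,480,190,255),9,"pics/o2.png")
overlay("top",a,it,(260,410,105,175),5.3333,"pics/o3.png")
overlay("scene",b,it,(240,410,130,230),4.7,"pics/o4.png")
E
python3 f1.py
```

```text
scene [-0.05164592  1.05692401  1.05394561]
top [0.39861386 0.13925564 1.61327636]
tray [0.49849826 0.10769008 0.66286643] [[-0.4, -0.9], [-0.5, 1.0], [0.7, -1.5], [-1.2, 0.8], [1.1, -2.0], [-0.0, -0.5]]
rest [ 0.44144256 -0.25394951  0.25566092] [[-0.3, -0.0], [0.2, -0.6], [0.3, 0.3], [-0.3, 0.3]]
bay [ 0.66881835 -0.07409984  0.13544954] [[0.3, -0.2], [-1.3, 0.0], [0.6, 0.5], [0.3, -0.7], [-1.1, 0.7], [0.8, -0.6], [-0.6, 0.1]]
full [ 0.67212211  0.18165577 -0.01816259] [[-0.2, 0.5], [-0.1, -0.2], [-0.8, -0.5], [-0.5, -0.9], [0.5, 1.6], [0.7, -1.3], [0.2, -0.8]]
```

View pics/o1.png

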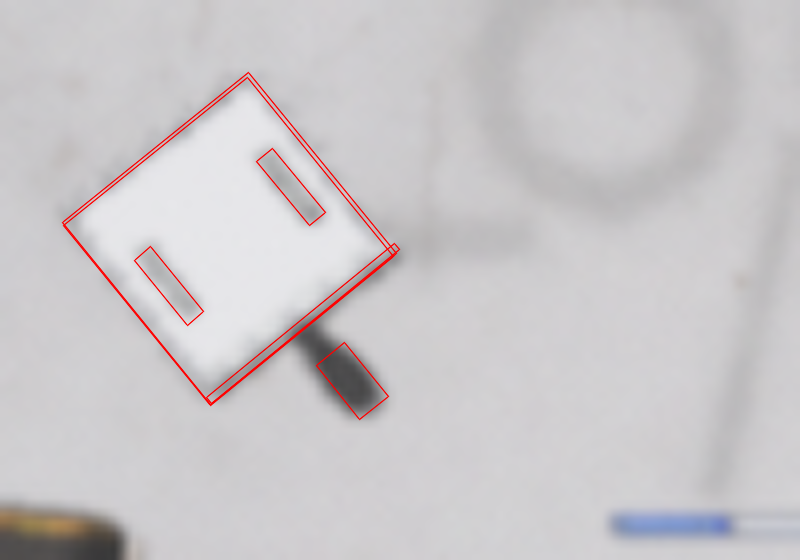

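View pics/o2.png

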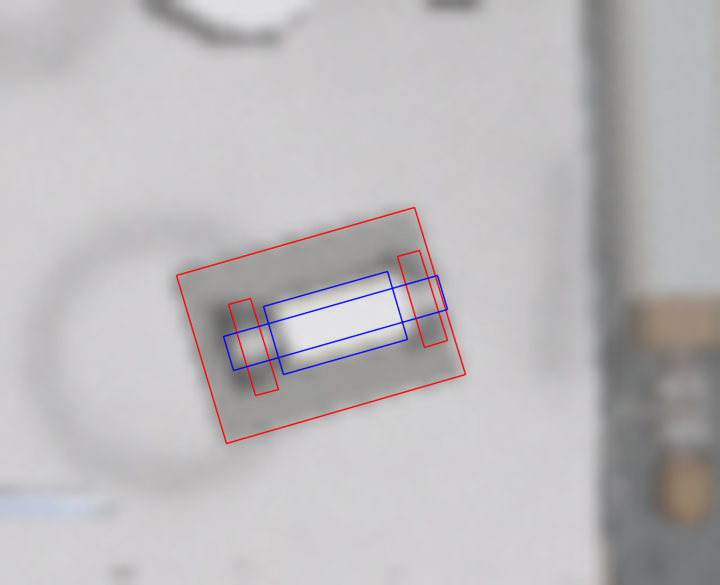

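View pics/o3.png

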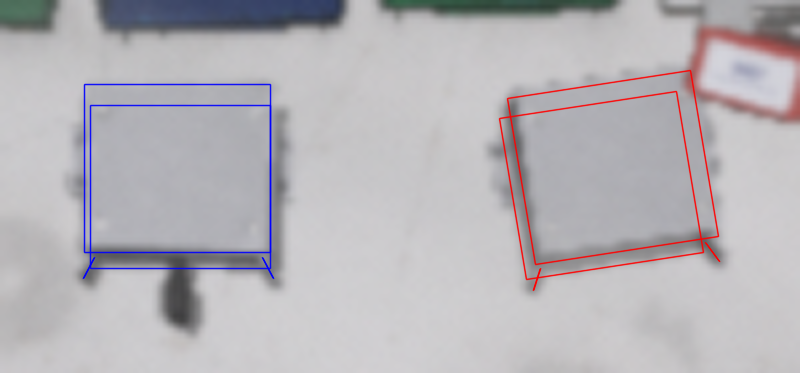

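View pics/o4.png

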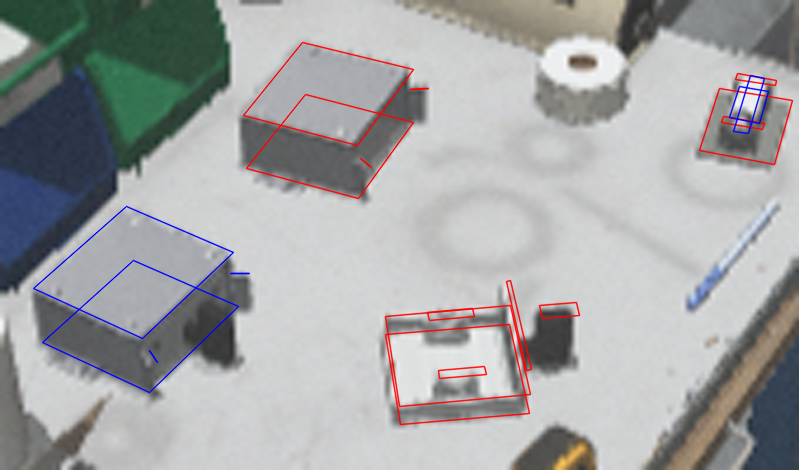

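The overlays fit. The rest and grip match well, and the roller is pushed about 3.7 mm toward -y inside the rest. The right-hand bay at (376,138) has no grip showing in either view, so it's the empty one. Next I'll work out the moves.

```bash
cat >> h.py <<'E'
def down(yaw): # tool y=-Z, tool z(jaw) at yaw
    z=np.array([np.cos(yaw),np.sin(yaw),0]); y=np.array([0,0,-1.]); x=np.cross(y,z)
    return np.c_[x,y,z]
def state():
    s=r.get_state(); return s,np.array(s["tool_pos"]),Ro.from_quat(s["eef_rot"]).as_matrix()
def go(gp,yaw,flip=0,C=None):
    """grasp point world gp, jaw yaw -> deltas from C (pos,R) or measured"""
    s,p,R=state()
    if C: p,R=C
    best=None
    for k in (0,1):
        D=down(yaw+np.pi*k); w=Ro.from_matrix(R.T@D).as_rotvec()
        if best is None or np.linalg.norm(w)<np.linalg.norm(best[1]): best=(D,w)
    D,w=best; tp=np.array(gp)-.147*D[:,1]
    print("t",round(s["clock"],2),"d(xyz m)",np.round(R.T@(tp-p),4),"w(/45deg)",np.round(w/(np.pi/4),4),"F",np.round(s["contact_force"],1),"op",round(s["opening"],3), "q",np.round(s["q"],2))
def ee():
    s,p,R=state(); print("grasp pt",np.round(p+.147*R[:,1],4),"jaw yaw",np.round(np.arctan2(R[1,2],R[0,2]),4),"tilt",np.round(R[:,1],4)); return p,R
E
cat > poses.py <<'E'
import numpy as np
from h import xf
tray=np.array([.498,.1075,.66]); rest=np.array([.4414,-.254,.2557]); bay=np.array([.6688,-.0741,.1354])
rol=xf(rest,[.0005,-.0037,.026])[0]
E
python3 - <<'E'
from h import *; from poses import *
ee(); print(rol)
go(rol+[0,0,.10],rest[2])
E
```

```text
grasp pt [ 0.259  -0.5682  0.257 ] jaw yaw -1.1429 tilt [-8.0e-04  1.4e-03 -1.0e+00]
[ 0.44281956 -0.25745324  0.026     ]
t 0.1 d(xyz m) [-0.2962  0.1313 -0.2065] w(/45deg) [ 1.8000e-03 -1.7808e+00 -1.3000e-03] F [-0.1 -0.6 -0.2] op 1.002 q [ 1.18  0.69 -0.19  1.57  0.16  0.9  -0.22]
```

arm_command(deltas=[{"dx": -0.03, "dz": -0.02, "wy": -0.18}, {"dx": -0.06, "dz": -0.04, "wy": -0.36}, {"dx": -0.09, "dz": -0.06, "wy": -0.54}, {"dx": -0.12, "dz": -0.08, "wy": -0.72}, {"dx": -0.15, "dz": -0.1, "wy": -0.9}], claw=0.3)

```text
invalid input at $.deltas[0]: expected keys dx, dy, dz, wx, wy, wz
```

```bash
python3 - <<'E'
from h import *; from poses import *
ee(); go(rol+[0,0,.10],rest[2])
E
```

```text
grasp pt [ 0.259  -0.5682  0.257 ] jaw yaw -1.1429 tilt [-8.0e-04  1.4e-03 -1.0e+00]
t 0.1 d(xyz m) [-0.2962  0.1313 -0.2065] w(/45deg) [ 1.8000e-03 -1.7808e+00 -1.3000e-03] F [-0.1 -0.6 -0.2] op 1.002 q [ 1.18  0.69 -0.19  1.57  0.16  0.9  -0.22]
```

arm_command(deltas=[{"dx": -0.03, "dy": 0, "dz": -0.02, "wx": 0, "wy": -0.18, "wz": 0}, {"dx": -0.06, "dy": 0, "dz": -0.04, "wx": 0, "wy": -0.36, "wz": 0}, {"dx": -0.09, "dy": 0, "dz": -0.06, "wx": 0, "wy": -0.54, "wz": 0}, {"dx": -0.12, "dy": 0, "dz": -0.08, "wx": 0, "wy": -0.72, "wz": 0}, {"dx": -0.15, "dy": 0, "dz": -0.1, "wx": 0, "wy": -0.9, "wz": 0}], claw=0.3)

```text
clock: 0.6
tool_pos: [0.3547, -0.4141, 0.4045]
eef_rot: [-0.382, 0.595, -0.595, 0.382]
contact_force: [-0.6, 0.1, -0.5]
opening: 0.652
```

```bash
python3 - <<'E'
from h import *; from poses import *
ee(); go(rol+[0,0,.10],rest[2])
E
```

```text
grasp pt [ 0.3547 -0.414   0.2575] jaw yaw -0.4303 tilt [-4.e-04  4.e-04 -1.e+00]
t 0.6 d(xyz m) [-0.1791  0.1315  0.0148] w(/45deg) [ 6.000e-04 -8.735e-01 -4.000e-04] F [-0.6  0.1 -0.5] op 0.652 q [ 1.02  0.6  -0.39  1.8   0.31  0.8   0.04]
```

arm_command(deltas=[{"dx": -0.036, "dy": 0.02, "dz": 0.003, "wx": 0, "wy": -0.175, "wz": 0}, {"dx": -0.072, "dy": 0.045, "dz": 0.006, "wx": 0, "wy": -0.35, "wz": 0}, {"dx": -0.108, "dy": 0.07, "dz": 0.009, "wx": 0, "wy": -0.525, "wz": 0}, {"dx": -0.144, "dy": 0.1, "dz": 0.012, "wx": 0, "wy": -0.7, "wz": 0}, {"dx": -0.179, "dy": 0.13, "dz": 0.015, "wx": 0, "wy": -0.873, "wz": 0}], claw=0.3)

```text
clock: 1.1
tool_pos: [0.444, -0.2584, 0.2736]
eef_rot: [-0.559, 0.432, -0.432, 0.56]
contact_force: [0.5, -0.5, 0.1]
opening: 0.649
```

```bash
python3 - <<'E'
from h import *; from poses import *
ee(); go(rol+[0,0,.004],rest[2])
for n in("scene","top"):
    im=r.snapshot(n); cv2.imwrite(f"pics/{n}1.png",im[:,:,::-1])
a=cv2.imread("pics/top1.png");b=cv2.imread("pics/scene1.png")
A=cv2.resize(a[190:255,400:480],None,fx=6,fy=6,interpolation=cv2.INTER_CUBIC)
B=cv2.resize(b[90:180,350:430],None,fx=5,fy=5,interpolation=cv2.INTER_CUBIC)
h=max(A.shape[0],B.shape[0]); o=np.zeros((h,A.shape[1]+B.shape[1],3),np.uint8); o[:A.shape[0],:A.shape[1]]=A;o[:B.shape[0],A.shape[1]:]=B
cv2.imwrite("pics/m1.png",o)
E
```

```text
grasp pt [ 0.444  -0.2583  0.1266] jaw yaw 0.2547 tilt [ 5.e-04  4.e-04 -1.e+00]
t 1.1 d(xyz m) [-0.0012  0.0966 -0.0009] w(/45deg) [-0.0007 -0.0012 -0.0003] F [ 0.5 -0.5  0.1] op 0.649 q [ 0.68  0.78 -0.4   2.    0.63  0.48  0.07]
```

View pics/m1.png

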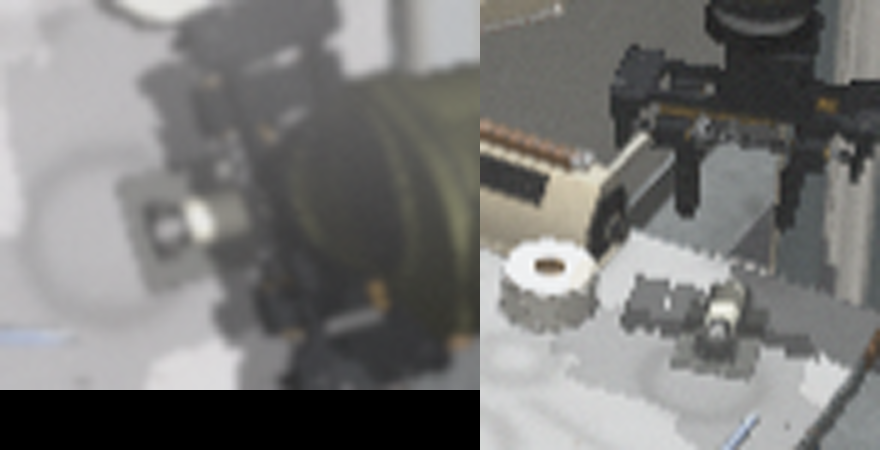

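The scene crop shows the gripper squarely above the roller at about (725,310) with its fingers on either side. I'm descending.

arm_command(deltas=[{"dx": -0.001, "dy": 0.02, "dz": -0.001, "wx": 0, "wy": 0, "wz": 0}, {"dx": -0.001, "dy": 0.04, "dz": -0.001, "wx": 0, "wy": 0, "wz": 0}, {"dx": -0.001, "dy": 0.06, "dz": -0.001, "wx": 0, "wy": 0, "wz": 0}, {"dx": -0.001, "dy": 0.08, "dz": -0.001, "wx": 0, "wy": 0, "wz": 0}, {"dx": -0.001, "dy": 0.096, "dz": -0.001, "wx": 0, "wy": 0, "wz": 0}], claw=0.3)

```text
clock: 1.7
tool_pos: [0.4419, -0.2597, 0.1779]
eef_rot: [0.558, -0.434, 0.434, -0.558]
contact_force: [0.5, 0.1, 0.0]
opening: 0.648
```

```bash
python3 - <<'E'
from h import *; from poses import *
ee(); go(rol+[0,0,.004],rest[2])
im=r.snapshot("scene")[:,:,::-1]
cv2.imwrite("pics/m2.png",cv2.resize(im[90:180,350:440],None,fx=6.5,fy=6.5,interpolation=cv2.INTER_CUBIC))
E
```

```text
grasp pt [ 0.4418 -0.2598  0.0309] jaw yaw 0.2476 tilt [-6.e-04 -7.e-04 -1.e+00]
t 1.7 d(xyz m) [-0.0019  0.0009  0.0014] w(/45deg) [ 0.001  -0.0103  0.0007] F [0.5 0.1 0. ] op 0.648 q [ 0.56  0.94 -0.2   2.03  0.76  0.24 -0.05]
```

View pics/m2.png

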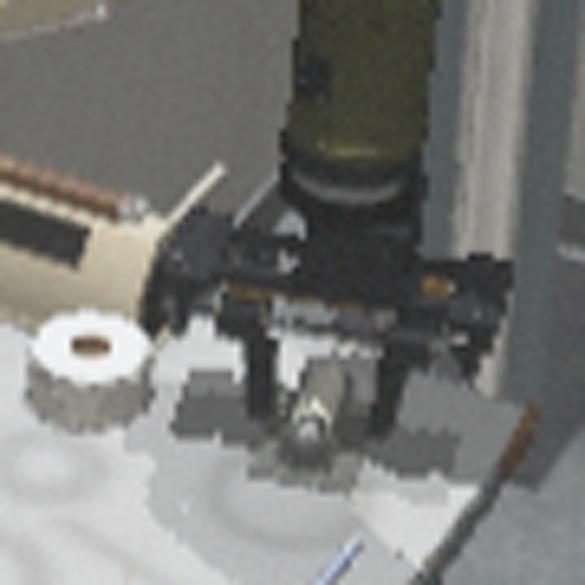

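The roller is centred between the fingers. Closing with 20 N.

arm_command(deltas=[{"dx": -0.002, "dy": 0.001, "dz": 0.001, "wx": 0, "wy": -0.01, "wz": 0}, {"dx": -0.002, "dy": 0.001, "dz": 0.001, "wx": 0, "wy": -0.01, "wz": 0}, {"dx": -0.002, "dy": 0.001, "dz": 0.001, "wx": 0, "wy": -0.01, "wz": 0}, {"dx": -0.002, "dy": 0.001, "dz": 0.001, "wx": 0, "wy": -0.01, "wz": 0}, {"dx": -0.002, "dy": 0.001, "dz": 0.001, "wx": 0, "wy": -0.01, "wz": 0}], claw=-1, grip_force=20)

```text
clock: 2.25
tool_pos: [0.4426, -0.257, 0.1783]
eef_rot: [0.56, -0.432, 0.432, -0.56]
contact_force: [-1.3, -0.1, 4.1]
opening: 0.268
```

```bash
python3 - <<'E'
from h import *; from poses import *
ee(); go(rol+[0,0,.1],rest[2])
E
```

```text
grasp pt [ 0.4426 -0.2571  0.0313] jaw yaw 0.2567 tilt [ 2.e-04 -7.e-04 -1.e+00]
t 2.25 d(xyz m) [ 0.0006 -0.0947  0.0001] w(/45deg) [0.     0.0013 0.001 ] F [-1.3 -0.1  4.1] op 0.268 q [ 0.56  0.94 -0.2   2.04  0.76  0.23 -0.05]
```

arm_command(deltas=[{"dx": 0, "dy": -0.015, "dz": 0, "wx": 0, "wy": 0, "wz": 0}, {"dx": 0, "dy": -0.035, "dz": 0, "wx": 0, "wy": 0, "wz": 0}, {"dx": 0, "dy": -0.06, "dz": 0, "wx": 0, "wy": 0, "wz": 0}, {"dx": 0, "dy": -0.085, "dz": 0, "wx": 0, "wy": 0, "wz": 0}, {"dx": 0, "dy": -0.1, "dz": 0, "wx": 0, "wy": 0, "wz": 0}])

```text
clock: 2.75
tool_pos: [0.4428, -0.2568, 0.2795]
eef_rot: [-0.56, 0.431, -0.432, 0.56]
contact_force: [0.8, 0.5, -1.4]
opening: 0.264
```

```bash
python3 - <<'E'
from h import *; from poses import *
ee(); go([tray[0],tray[1],.13],tray[2])
im=r.snapshot("scene")[:,:,::-1]
cv2.imwrite("pics/m3.png",cv2.resize(im[60:180,350:440],None,fx=5,fy=5,interpolation=cv2.INTER_CUBIC))
E
```

```text
grasp pt [ 0.4431 -0.2569  0.1325] jaw yaw 0.2571 tilt [ 1.7e-03 -7.0e-04 -1.0e+00]
t 2.75 d(xyz m) [-0.3383  0.0023  0.146 ] w(/45deg) [-0.0015 -0.513   0.0018] F [ 0.8  0.5 -1.4] op 0.264 q [ 0.68  0.77 -0.41  2.01  0.63  0.49  0.07]
```

View pics/m3.png

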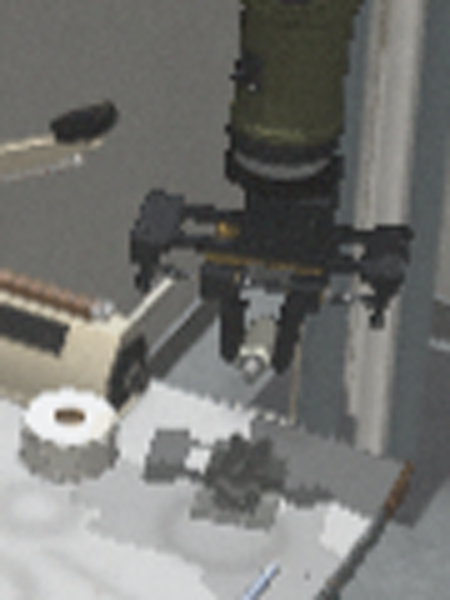

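The roller is held at about (255,350) in the crop and the rest is empty. Moving over the tray.

arm_command(deltas=[{"dx": -0.02, "dy": 0, "dz": 0.01, "wx": 0, "wy": -0.03, "wz": 0}, {"dx": -0.055, "dy": 0, "dz": 0.025, "wx": 0, "wy": -0.08, "wz": 0}, {"dx": -0.095, "dy": 0, "dz": 0.042, "wx": 0, "wy": -0.14, "wz": 0}, {"dx": -0.135, "dy": 0, "dz": 0.06, "wx": 0, "wy": -0.2, "wz": 0}, {"dx": -0.17, "dy": 0, "dz": 0.075, "wx": 0, "wy": -0.26, "wz": 0}])

```text
clock: 3.3
tool_pos: [0.4721, -0.0709, 0.2774]
eef_rot: [-0.601, 0.372, -0.371, 0.602]
contact_force: [0.5, -0.6, -1.4]
opening: 0.264
```

```bash
python3 - <<'E'
from h import *; from poses import *
ee(); go([tray[0],tray[1],.13],tray[2])
E
```

```text
grasp pt [ 0.4721 -0.0708  0.1304] jaw yaw 0.4644 tilt [ 1.e-04  8.e-04 -1.e+00]
t 3.3 d(xyz m) [-0.1479  0.0005  0.1031] w(/45deg) [-0.0006 -0.249  -0.0008] F [ 0.5 -0.6 -1.4] op 0.264 q [ 0.28  0.75 -0.37  2.11  0.67  0.41 -0.16]
```

arm_command(deltas=[{"dx": -0.035, "dy": 0, "dz": 0.024, "wx": 0, "wy": -0.06, "wz": 0}, {"dx": -0.07, "dy": 0, "dz": 0.049, "wx": 0, "wy": -0.12, "wz": 0}, {"dx": -0.105, "dy": 0, "dz": 0.073, "wx": 0, "wy": -0.18, "wz": 0}, {"dx": -0.135, "dy": 0, "dz": 0.094, "wx": 0, "wy": -0.23, "wz": 0}, {"dx": -0.148, "dy": 0, "dz": 0.103, "wx": 0, "wy": -0.25, "wz": 0}])

```text
clock: 3.8
tool_pos: [0.4984, 0.1095, 0.2776]
eef_rot: [-0.634, 0.31, -0.31, 0.637]
contact_force: [0.9, 0.7, -2.4]
opening: 0.265
```

```bash
python3 - <<'E'
from h import *; from poses import *
ee(); go([tray[0],tray[1],.031],tray[2])
for n in("scene","top"):
    im=r.snapshot(n); cv2.imwrite(f"pics/{n}4.png",im[:,:,::-1])
a=cv2.imread("pics/top4.png");b=cv2.imread("pics/scene4.png")
G=(0,0,255)
overlay("scene",b,[],(290,390,140,230),7,"pics/m4.png")
overlay("top",a,[],(280,380,160,260),5.5,"pics/m4t.png")
E
```

```text
grasp pt [0.4986 0.11   0.1306] jaw yaw 0.664 tilt [ 0.001   0.0035 -1.    ]
t 3.8 d(xyz m) [ 0.0015  0.0996 -0.0019] w(/45deg) [-0.0038  0.0051 -0.0027] F [ 0.9  0.7 -2.4] op 0.265 q [-0.05  0.77 -0.42  2.01  0.64  0.49 -0.28]
```

View pics/m4.png

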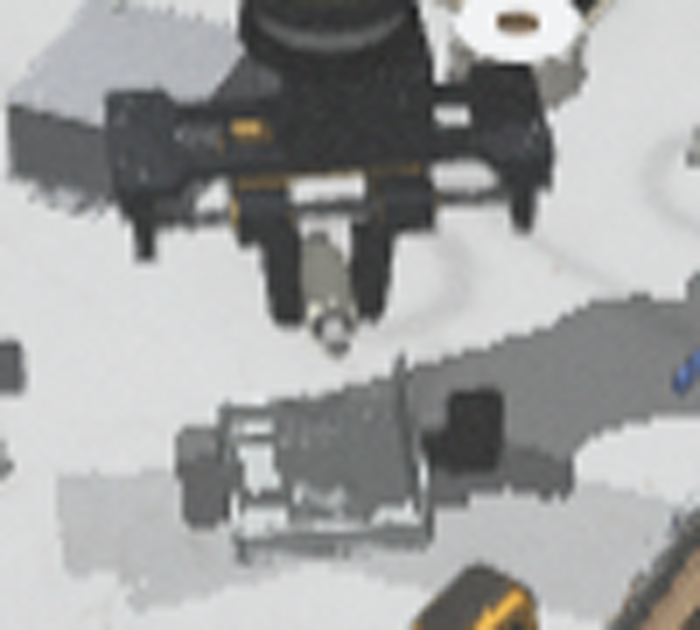

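View pics/m4t.png

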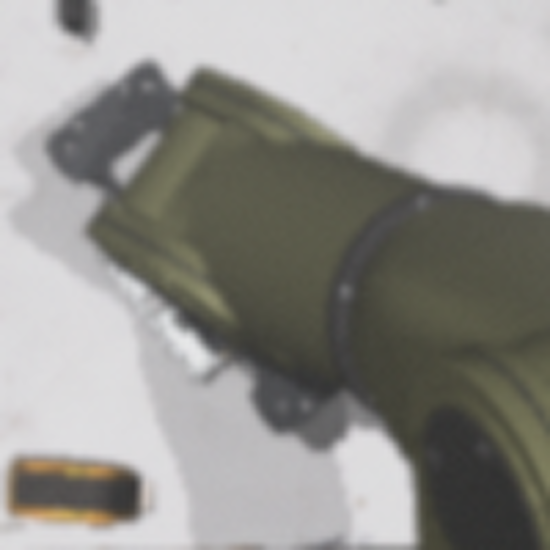

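```bash
python3 - <<'E'
from h import *; from poses import *
W["rh"]=[tuple((x,y,z+.0995) for x,y,z in e) for e in W["roller"]]
b=cv2.imread("pics/scene4.png")
b0=cv2.imread("pics/scene0.png")
gp=[.4986,.110,.664]
overlay("scene",b,[("rh",gp,(0,255,0)),("tray",tray,(0,0,255))],(290,390,140,230),7,"pics/o5.png")
overlay("scene",b0,[],(310,370,180,230),13,"pics/o6.png")
overlay("scene",b0,[("tray",tray,(0,0,255))],(310,370,180,230),13,"pics/o7.png")
E
```

```text
(no output)
```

View pics/o5.png

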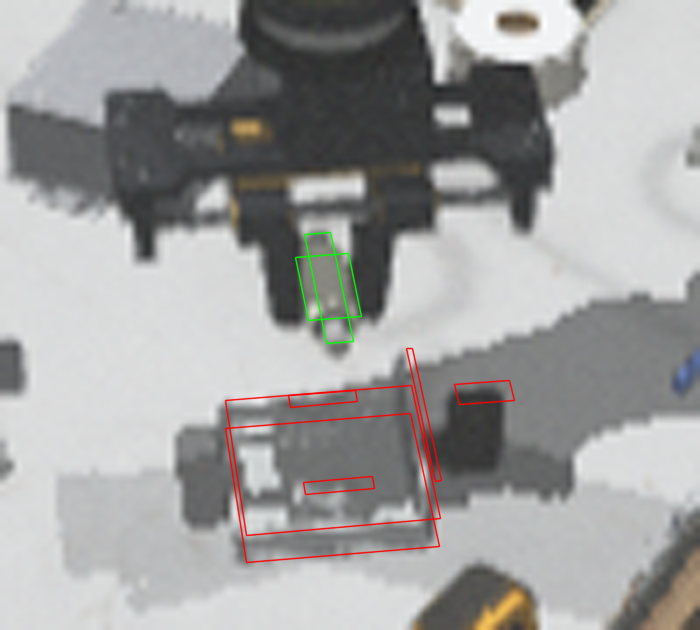

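View pics/o6.png

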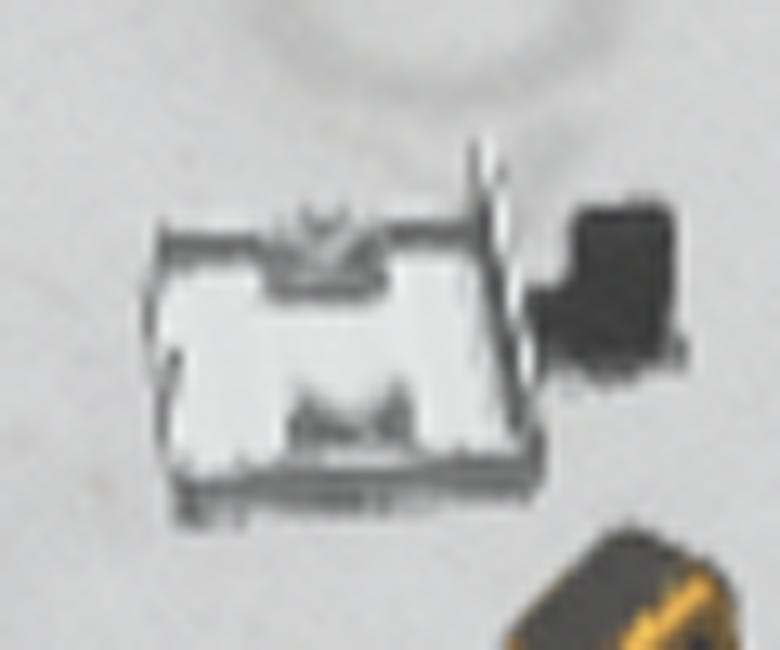

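View pics/o7.png

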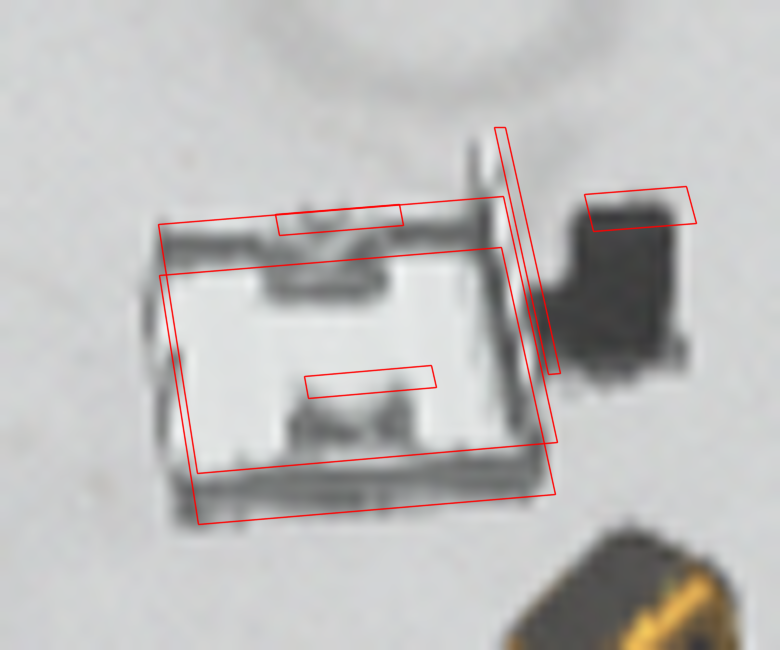

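```bash
python3 - <<'E'
from h import *; from poses import *
gp=[.4986,.110,.664]
def s(n,P,off,sc): return ((proj(n,xf(gp,P))+.5-off)*sc-.5).round(0).tolist()
z=.1306-.019
for j in(-1,1): print(j,s("scene",[[j*.012,.009,z],[j*.0295,.009,z],[j*.012,-.009,z],[j*.0295,-.009,z]],[290,140],7))
# tray fit from scene features & top features separately
u=lambda a,b:uncrop((a,b),13,(310,180)); u1=lambda a,b:uncrop((a,b),8,(290,180))
sc=[("scene",(-.072,0,.052),u(622,212)),("scene",(0,-.026,.003),u(325,297)),("scene",(.045,-.046,.018),u(160,235)),("scene",(-.042,-.046,.042),u(475,140)),("scene",(-.045,.046,0),u(540,495)),("scene",(.045,.046,0),u(185,525))]
tp=[("top",(0,-.03,.029),u1(290,187)),("top",(0,.03,.029),u1(167,283)),("top",(-.072,0,.052),u1(352,380)),("top",(-.0435,-.046,.042),u1(400,253)),("top",(-.0435,.046,.042),u1(213,394)),("top",(.045,-.046,.018),u1(242,80)),("top",(.045,.046,.018),u1(70,218))]
for nm,o in(("scene",sc),("top",tp),("both",sc+tp)):
    p,e=fit(o,tray); print(nm,p.round(4),e.round(1).tolist())
E
```

```text
-1 [[357.0, 321.0], [395.0, 317.0], [351.0, 295.0], [390.0, 292.0]]
1 [[304.0, 325.0], [265.0, 328.0], [299.0, 299.0], [260.0, 302.0]]
scene [0.5004 0.1103 0.6591] [[0.3, -0.0], [0.1, 0.8], [-1.2, -0.6], [0.4, -0.7], [0.1, 0.2], [-0.1, 0.2]]
top [0.4985 0.1072 0.656 ] [[0.3, -0.0], [0.3, 0.2], [0.0, 0.2], [-0.2, -0.7], [-0.5, 0.7], [1.0, -1.0], [-0.8, 0.4]]
both [0.4994 0.1083 0.6575] [[0.9, -0.2], [0.7, 0.6], [-0.6, -0.9], [1.0, -1.0], [0.6, -0.1], [0.4, -0.1], [-0.1, -0.3], [-0.0, -0.0], [-0.3, -0.2], [-0.6, -1.0], [-0.8, 0.4], [0.7, -1.2], [-1.1, 0.1]]
```

```bash
sed -i 's/^tray=.*bay=/tray=np.array([.4998,.1093,.658]); rest=np.array([.4414,-.254,.2557]); bay=/' poses.py; python3 - <<'E'
from h import *; from poses import *
ee(); go([tray[0],tray[1],.033],tray[2])
E
```

```text
grasp pt [0.4984 0.1076 0.1305] jaw yaw 0.6616 tilt [ 3.0e-04  1.6e-03 -1.0e+00]
t 3.9 d(xyz m) [-0.0005  0.0975  0.0022] w(/45deg) [-0.0016  0.0046 -0.0014] F [ 0.1 -0.3 -1.6] op 0.264 q [-0.05  0.77 -0.41  2.01  0.64  0.49 -0.28]
```

arm_command(deltas=[{"dx": -0.001, "dy": 0.015, "dz": 0.002, "wx": 0, "wy": 0, "wz": 0}, {"dx": -0.001, "dy": 0.035, "dz": 0.002, "wx": 0, "wy": 0, "wz": 0}, {"dx": -0.001, "dy": 0.055, "dz": 0.002, "wx": 0, "wy": 0, "wz": 0}, {"dx": -0.001, "dy": 0.07, "dz": 0.002, "wx": 0, "wy": 0, "wz": 0}, {"dx": -0.001, "dy": 0.075, "dz": 0.002, "wx": 0, "wy": 0, "wz": 0}])

```text
clock: 4.4
tool_pos: [0.4987, 0.1042, 0.2012]
eef_rot: [0.636, -0.313, 0.312, -0.632]
contact_force: [-1.0, 0.3, -0.3]
opening: 0.263
```

```bash
python3 - <<'E'
from h import *; from poses import *
ee(); go([tray[0],tray[1],.033],tray[2])
W["rh"]=[tuple((x,y,z+.0245) for x,y,z in e) for e in W["roller"]]
b=r.snapshot("scene")[:,:,::-1].copy(); cv2.imwrite("pics/scene5.png",b)
overlay("scene",b,[],(290,390,140,230),7,"pics/m5.png")
E
```

```text
grasp pt [0.4982 0.1036 0.0543] jaw yaw 0.6544 tilt [-0.0032 -0.0039 -1.    ]
t 4.4 d(xyz m) [-0.0034  0.0212  0.0041] w(/45deg) [ 0.0062 -0.0046  0.0015] F [-1.   0.3 -0.3] op 0.263 q [-0.14  0.9  -0.26  2.04  0.76  0.3  -0.38]
```

View pics/m5.png

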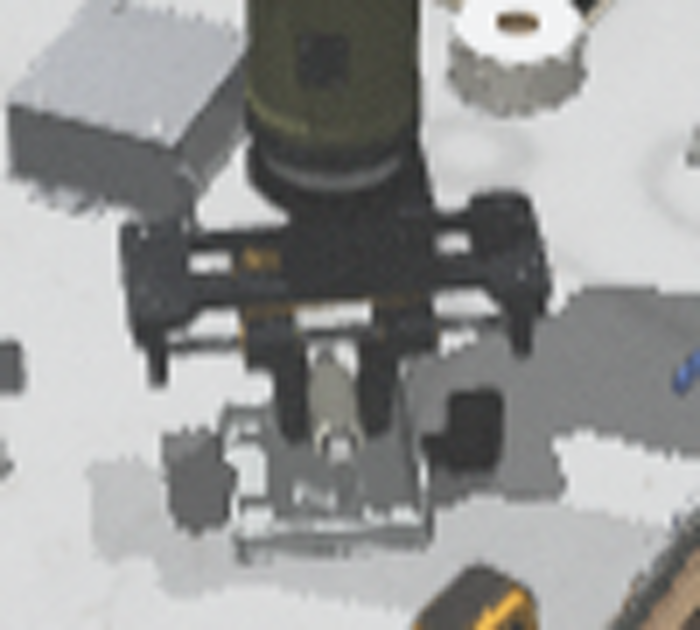

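The roller is above and slightly short of the saddles. I'll correct laterally and let it settle before the last 21 mm.

arm_command(deltas=[{"dx": -0.001, "dy": 0.0, "dz": 0.002, "wx": 0, "wy": 0, "wz": 0}, {"dx": -0.001, "dy": 0.0, "dz": 0.002, "wx": 0, "wy": 0, "wz": 0}, {"dx": -0.001, "dy": 0.0, "dz": 0.002, "wx": 0, "wy": 0, "wz": 0}, {"dx": -0.001, "dy": 0.0, "dz": 0.002, "wx": 0, "wy": 0, "wz": 0}, {"dx": -0.001, "dy": 0.0, "dz": 0.002, "wx": 0, "wy": 0, "wz": 0}])

```text
clock: 4.95
tool_pos: [0.5004, 0.1092, 0.203]
eef_rot: [-0.635, 0.312, -0.312, 0.635]
contact_force: [-0.1, 1.4, -1.7]
opening: 0.268
```

```bash
python3 - <<'E'
from h import *; from poses import *
ee(); go([tray[0],tray[1],.033],tray[2])
E
```

```text
grasp pt [0.5005 0.1092 0.056 ] jaw yaw 0.6578 tilt [ 6.e-04  0.e+00 -1.e+00]
t 4.95 d(xyz m) [-0.0005  0.023  -0.0004] w(/45deg) [-0.0006 -0.0003  0.0004] F [-0.1  1.4 -1.7] op 0.268 q [-0.14  0.9  -0.27  2.03  0.75  0.31 -0.38]
```

Settled within 1 mm. Lowering.

arm_command(deltas=[{"dx": 0, "dy": 0.006, "dz": 0, "wx": 0, "wy": 0, "wz": 0}, {"dx": 0, "dy": 0.012, "dz": 0, "wx": 0, "wy": 0, "wz": 0}, {"dx": 0, "dy": 0.018, "dz": 0, "wx": 0, "wy": 0, "wz": 0}, {"dx": 0, "dy": 0.023, "dz": 0, "wx": 0, "wy": 0, "wz": 0}, {"dx": 0, "dy": 0.023, "dz": 0, "wx": 0, "wy": 0, "wz": 0}])

```text
clock: 5.45
tool_pos: [0.5005, 0.1097, 0.1791]
eef_rot: [-0.635, 0.311, -0.312, 0.635]
contact_force: [0.3, 0.3, -0.4]
opening: 0.264
```

```bash
python3 - <<'E'
from h import *; from poses import *
ee(); go([tray[0],tray[1],.031],tray[2])
b=r.snapshot("scene")[:,:,::-1].copy(); cv2.imwrite("pics/scene6.png",b)
overlay("scene",b,[],(290,390,140,230),7,"pics/m6.png")
E
```

```text
grasp pt [0.5005 0.1097 0.0321] jaw yaw 0.6584 tilt [ 2.e-04  3.e-04 -1.e+00]
t 5.45 d(xyz m) [-0.0001  0.0011 -0.0008] w(/45deg) [-0.0005  0.0005 -0.0001] F [ 0.3  0.3 -0.4] op 0.264 q [-0.18  0.94 -0.21  2.03  0.78  0.25 -0.41]
```

View pics/m6.png

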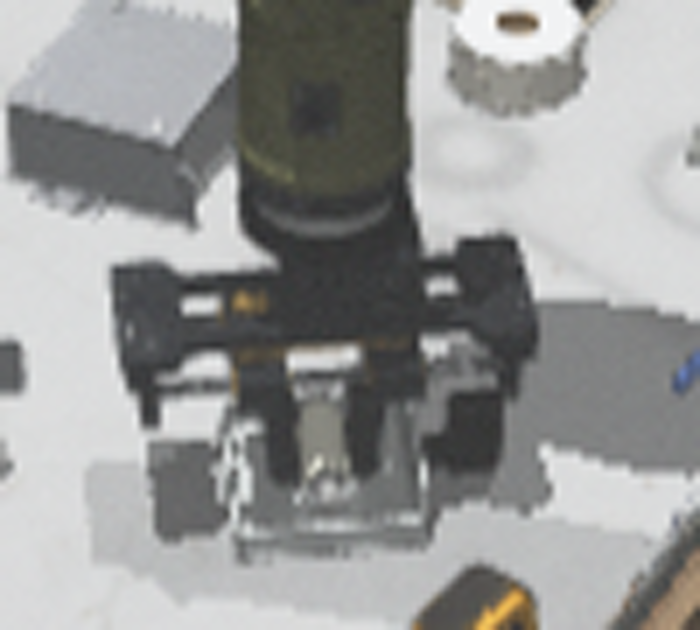

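arm_command(deltas=[{"dx": 0, "dy": 0.001, "dz": 0, "wx": 0, "wy": 0, "wz": 0}, {"dx": 0, "dy": 0.001, "dz": 0, "wx": 0, "wy": 0, "wz": 0}, {"dx": 0, "dy": 0.001, "dz": 0, "wx": 0, "wy": 0, "wz": 0}, {"dx": 0, "dy": 0.001, "dz": 0, "wx": 0, "wy": 0, "wz": 0}, {"dx": 0, "dy": 0.001, "dz": 0, "wx": 0, "wy": 0, "wz": 0}])

```text
clock: 6.0
tool_pos: [0.5004, 0.1094, 0.1788]
eef_rot: [-0.635, 0.312, -0.312, 0.635]
contact_force: [0.8, 2.1, 0.5]
opening: 0.261
```

arm_command(deltas=[{"dx": 0, "dy": 0, "dz": 0, "wx": 0, "wy": 0, "wz": 0}, {"dx": 0, "dy": 0, "dz": 0, "wx": 0, "wy": 0, "wz": 0}, {"dx": 0, "dy": 0, "dz": 0, "wx": 0, "wy": 0, "wz": 0}, {"dx": 0, "dy": 0, "dz": 0, "wx": 0, "wy": 0, "wz": 0}, {"dx": 0, "dy": 0, "dz": 0, "wx": 0, "wy": 0, "wz": 0}], claw=-0.23)

```text
clock: 6.5
tool_pos: [0.5002, 0.1092, 0.1787]
eef_rot: [0.635, -0.312, 0.312, -0.635]
contact_force: [-0.1, -0.4, -0.4]
opening: 0.382
```

```bash
python3 - <<'E'
from h import *; from poses import *
ee(); go([tray[0],tray[1],.13],tray[2])
E
```

```text
grasp pt [0.5002 0.1091 0.0317] jaw yaw 0.6579 tilt [-1.e-04 -3.e-04 -1.e+00]
t 6.5 d(xyz m) [-0.0003 -0.0983 -0.0003] w(/45deg) [ 0.0003 -0.0001  0.0002] F [-0.1 -0.4 -0.4] op 0.382 q [-0.18  0.94 -0.21  2.04  0.78  0.24 -0.41]
```

Released cleanly. I'll raise straight up, then back off to look.

arm_command(deltas=[{"dx": 0, "dy": -0.015, "dz": 0, "wx": 0, "wy": 0, "wz": 0}, {"dx": 0, "dy": -0.035, "dz": 0, "wx": 0, "wy": 0, "wz": 0}, {"dx": 0, "dy": -0.06, "dz": 0, "wx": 0, "wy": 0, "wz": 0}, {"dx": 0, "dy": -0.085, "dz": 0, "wx": 0, "wy": 0, "wz": 0}, {"dx": 0, "dy": -0.1, "dz": 0, "wx": 0, "wy": 0, "wz": 0}])

```text
clock: 7.0
tool_pos: [0.5004, 0.1092, 0.2803]
eef_rot: [-0.634, 0.311, -0.312, 0.635]
contact_force: [0.3, 0.4, 0.4]
opening: 0.386
```

```bash
python3 - <<'E'
from h import *; from poses import *
ee(); g=xf(tray,[-.072,0,.13])[0]; print(g); go(g,tray[2]+np.pi/2)
b=r.snapshot("scene")[:,:,::-1].copy(); cv2.imwrite("pics/scene7.png",b)
overlay("scene",b,[],(310,370,180,230),13,"pics/m7.png")
overlay("scene",b,[("tray",tray,(0,0,255)),("roller",tray,(255,0,0))],(310,370,180,230),13,"pics/m7o.png")
E
```

```text
grasp pt [0.5006 0.1092 0.1333] jaw yaw 0.6577 tilt [ 1.4e-03  4.0e-04 -1.0e+00]
[0.44283238 0.06526943 0.13      ]
t 7.0 d(xyz m) [-0.0005  0.0032 -0.0724] w(/45deg) [-1.9000e-03  1.9996e+00 -8.0000e-04] F [0.3 0.4 0.4] op 0.386 q [-0.05  0.77 -0.43  2.    0.64  0.5  -0.29]
```

View pics/m7.png

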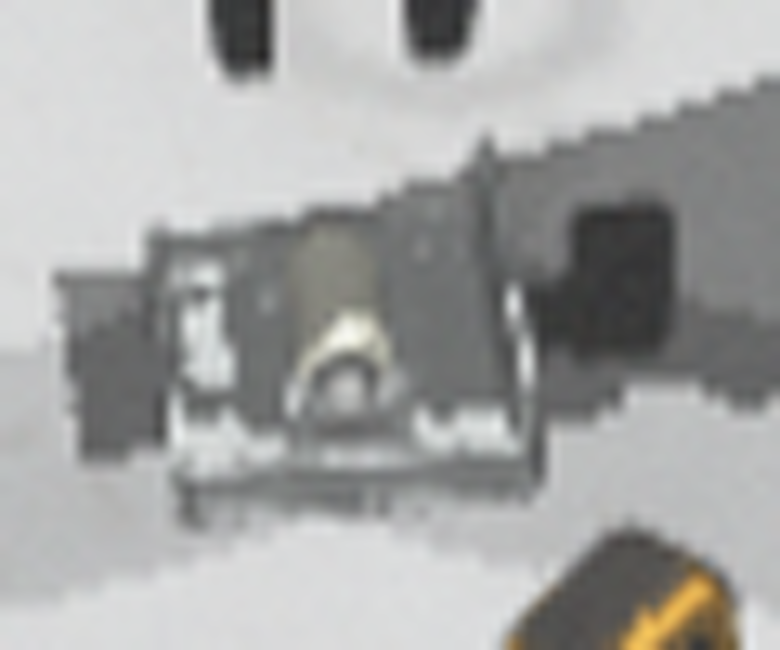

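View pics/m7o.png

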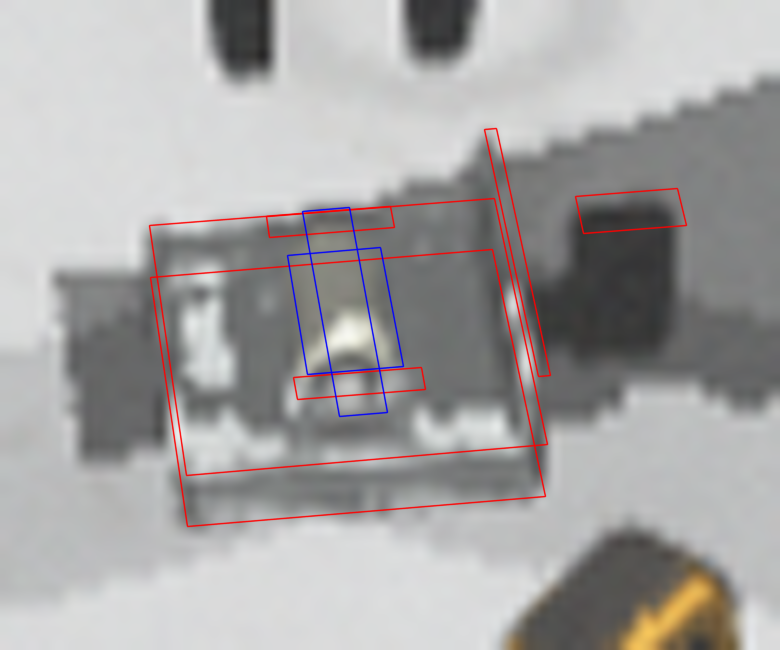

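The near journal sits in the near saddle's notch at about (345,385), the body lies between the saddles, and the roller looks level and seated. Next I'll turn the jaws 90° and go above the grip.

arm_command(deltas=[{"dx": 0, "dy": 0, "dz": -0.02, "wx": 0, "wy": 0.16, "wz": 0}, {"dx": 0, "dy": 0, "dz": -0.04, "wx": 0, "wy": 0.34, "wz": 0}, {"dx": 0, "dy": 0, "dz": -0.055, "wx": 0, "wy": 0.52, "wz": 0}, {"dx": 0, "dy": 0, "dz": -0.065, "wx": 0, "wy": 0.7, "wz": 0}, {"dx": 0, "dy": 0, "dz": -0.072, "wx": 0, "wy": 0.88, "wz": 0}], claw=-0.1)

```text
clock: 7.55
tool_pos: [0.4425, 0.0646, 0.2784]
eef_rot: [0.491, -0.51, 0.51, -0.49]
contact_force: [0.5, 0.4, -0.1]
opening: 0.447
```

```bash
python3 - <<'E'
from h import *; from poses import *
ee(); g=xf(tray,[-.072,0,.13])[0]; go(g,tray[2]-np.pi/2)
E
```

```text
grasp pt [0.4423 0.0644 0.1314] jaw yaw -0.0394 tilt [-0.001 -0.001 -1.   ]
t 7.55 d(xyz m) [-0.0007  0.0014  0.0003] w(/45deg) [6.0000e-04 1.1121e+00 1.8000e-03] F [ 0.5  0.4 -0.1] op 0.447 q [-0.13  0.71 -0.18  2.2   0.47  0.27 -0.76]
```

q6 would end near its lower limit this way round, so I'll turn the other way. The grasp is the same and there's plenty of time.

arm_command(deltas=[{"dx": 0, "dy": 0, "dz": 0, "wx": 0, "wy": -0.19, "wz": 0}, {"dx": 0, "dy": 0, "dz": 0, "wx": 0, "wy": -0.38, "wz": 0}, {"dx": 0, "dy": 0, "dz": 0, "wx": 0, "wy": -0.57, "wz": 0}, {"dx": 0, "dy": 0, "dz": 0, "wx": 0, "wy": -0.76, "wz": 0}, {"dx": 0, "dy": 0, "dz": 0, "wx": 0, "wy": -0.95, "wz": 0}])

```text
clock: 8.05
tool_pos: [0.4432, 0.0652, 0.2783]
eef_rot: [0.644, -0.292, 0.292, -0.644]
contact_force: [-0.3, -0.0, -0.0]
opening: 0.453
```

arm_command(deltas=[{"dx": 0, "dy": 0, "dz": 0, "wx": 0, "wy": -0.19, "wz": 0}, {"dx": 0, "dy": 0, "dz": 0, "wx": 0, "wy": -0.38, "wz": 0}, {"dx": 0, "dy": 0, "dz": 0, "wx": 0, "wy": -0.57, "wz": 0}, {"dx": 0, "dy": 0, "dz": 0, "wx": 0, "wy": -0.76, "wz": 0}, {"dx": 0, "dy": 0, "dz": 0, "wx": 0, "wy": -0.95, "wz": 0}])

```text
clock: 8.55
tool_pos: [0.4431, 0.0651, 0.2782]
eef_rot: [0.706, -0.038, 0.037, -0.706]
contact_force: [0.1, -0.3, -0.8]
opening: 0.45
```

arm_command(deltas=[{"dx": 0, "dy": 0, "dz": 0, "wx": 0, "wy": -0.19, "wz": 0}, {"dx": 0, "dy": 0, "dz": 0, "wx": 0, "wy": -0.38, "wz": 0}, {"dx": 0, "dy": 0, "dz": 0, "wx": 0, "wy": -0.57, "wz": 0}, {"dx": 0, "dy": 0, "dz": 0, "wx": 0, "wy": -0.76, "wz": 0}, {"dx": 0, "dy": 0, "dz": 0, "wx": 0, "wy": -0.95, "wz": 0}])

```text
clock: 9.05
tool_pos: [0.4431, 0.0651, 0.2782]
eef_rot: [-0.671, -0.222, 0.223, 0.671]
contact_force: [-0.1, 0.6, -0.6]
opening: 0.449
```

```bash
python3 - <<'E'
from h import *; from poses import *
ee(); g=xf(tray,[-.072,0,.10])[0]; go(g,tray[2]+np.pi/2)
E
```

```text
grasp pt [0.443  0.065  0.1312] jaw yaw 2.2112 tilt [-9.e-04 -2.e-04 -1.e+00]
t 9.05 d(xyz m) [-0.0001  0.0312  0.0003] w(/45deg) [-0.0005 -0.0224 -0.001 ] F [-0.1  0.6 -0.6] op 0.449 q [ 0.21  0.81 -0.76  2.18  1.08  0.6   0.85]
```

arm_command(deltas=[{"dx": 0, "dy": 0.01, "dz": 0, "wx": 0, "wy": -0.022, "wz": 0}, {"dx": 0, "dy": 0.02, "dz": 0, "wx": 0, "wy": -0.022, "wz": 0}, {"dx": 0, "dy": 0.03, "dz": 0, "wx": 0, "wy": -0.022, "wz": 0}, {"dx": 0, "dy": 0.03, "dz": 0, "wx": 0, "wy": -0.022, "wz": 0}, {"dx": 0, "dy": 0.03, "dz": 0, "wx": 0, "wy": -0.022, "wz": 0}])

```text
clock: 9.55
tool_pos: [0.4431, 0.0653, 0.2484]
eef_rot: [-0.67, -0.226, 0.227, 0.67]
contact_force: [-0.0, -0.6, -0.2]
opening: 0.446
```

```bash
python3 - <<'E'
from h import *; from poses import *
ee(); g=xf(tray,[-.072,0,.036])[0]; go(g,tray[2]+np.pi/2)
b=r.snapshot("scene")[:,:,::-1].copy(); cv2.imwrite("pics/scene8.png",b)
a=r.snapshot("top")[:,:,::-1].copy(); cv2.imwrite("pics/top8.png",a)
overlay("scene",b,[],(300,380,160,240),8,"pics/m8.png")
overlay("top",a,[],(280,380,180,260),7,"pics/m8t.png")
E
```

```text
grasp pt [0.443  0.0653 0.1014] jaw yaw 2.2227 tilt [-1.e-03 -1.e-04 -1.e+00]
t 9.55 d(xyz m) [-0.0002  0.0654  0.0002] w(/45deg) [-0.0006 -0.0078 -0.0011] F [-0.  -0.6 -0.2] op 0.446 q [ 0.17  0.86 -0.7   2.2   1.19  0.55  0.76]
```

View pics/m8.png

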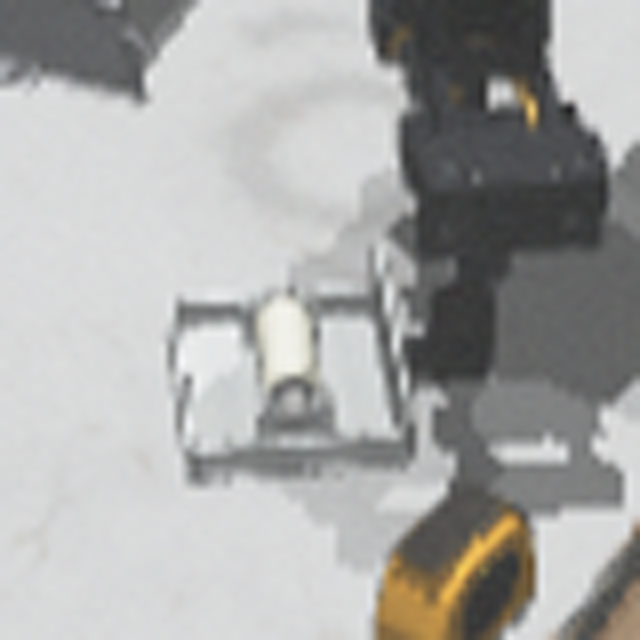

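View pics/m8t.png

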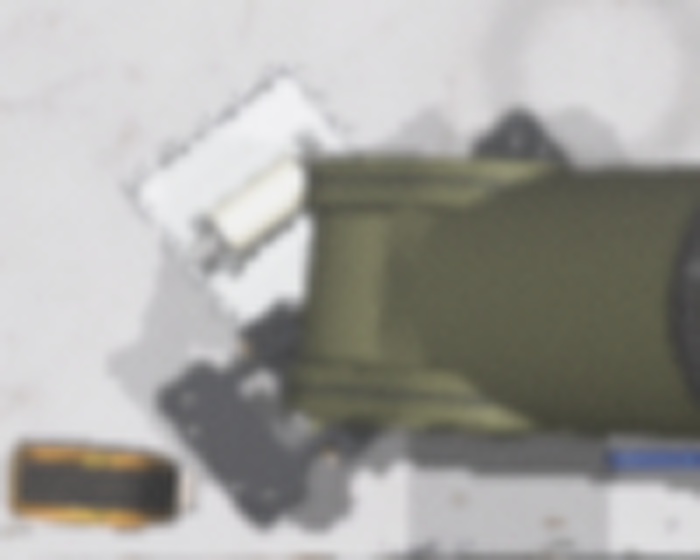

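Both views show the roller in both notches. The gripper is above the grip, and its body will stay above the 65 mm tape measure. Descending.

arm_command(deltas=[{"dx": 0, "dy": 0.01, "dz": 0, "wx": 0, "wy": -0.008, "wz": 0}, {"dx": 0, "dy": 0.02, "dz": 0, "wx": 0, "wy": -0.008, "wz": 0}, {"dx": 0, "dy": 0.03, "dz": 0, "wx": 0, "wy": -0.008, "wz": 0}, {"dx": 0, "dy": 0.04, "dz": 0, "wx": 0, "wy": -0.008, "wz": 0}, {"dx": 0, "dy": 0.04, "dz": 0, "wx": 0, "wy": -0.008, "wz": 0}])

```text
clock: 10.15
tool_pos: [0.4433, 0.0652, 0.2083]
eef_rot: [0.669, 0.228, -0.229, -0.669]
contact_force: [-0.7, -0.0, 0.4]
opening: 0.45
```

```bash
python3 - <<'E'
from h import *; from poses import *
ee(); g=xf(tray,[-.072,0,.036])[0]; go(g,tray[2]+np.pi/2)
b=r.snapshot("scene")[:,:,::-1].copy(); cv2.imwrite("pics/scene9.png",b)
overlay("scene",b,[],(300,380,160,240),8,"pics/m9.png")
E
```

```text
grasp pt [0.4431 0.0651 0.0613] jaw yaw 2.2288 tilt [-8.e-04 -3.e-04 -1.e+00]
t 10.15 d(xyz m) [-0.0002  0.0253  0.0003] w(/45deg) [-0.0003 -0.     -0.001 ] F [-0.7 -0.   0.4] op 0.45 q [ 0.13  0.93 -0.63  2.21  1.37  0.5   0.6 ]
```

View pics/m9.png

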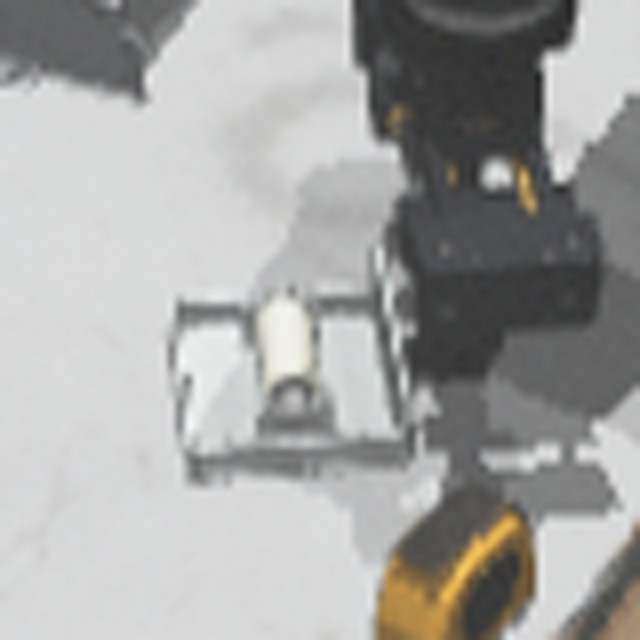

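arm_command(deltas=[{"dx": 0, "dy": 0.008, "dz": 0, "wx": 0, "wy": 0, "wz": 0}, {"dx": 0, "dy": 0.016, "dz": 0, "wx": 0, "wy": 0, "wz": 0}, {"dx": 0, "dy": 0.024, "dz": 0, "wx": 0, "wy": 0, "wz": 0}, {"dx": 0, "dy": 0.024, "dz": 0, "wx": 0, "wy": 0, "wz": 0}, {"dx": 0, "dy": 0.024, "dz": 0, "wx": 0, "wy": 0, "wz": 0}])

```text
clock: 10.7
tool_pos: [0.4435, 0.0653, 0.1853]
eef_rot: [-0.669, -0.229, 0.228, 0.669]
contact_force: [1.0, 0.9, 0.6]
opening: 0.445
```

arm_command(deltas=[{"dx": 0, "dy": 0, "dz": 0, "wx": 0, "wy": 0, "wz": 0}, {"dx": 0, "dy": 0, "dz": 0, "wx": 0, "wy": 0, "wz": 0}, {"dx": 0, "dy": 0, "dz": 0, "wx": 0, "wy": 0, "wz": 0}, {"dx": 0, "dy": 0, "dz": 0, "wx": 0, "wy": 0, "wz": 0}, {"dx": 0, "dy": 0, "dz": 0, "wx": 0, "wy": 0, "wz": 0}], claw=-1, grip_force=15)

```text
clock: 11.2
tool_pos: [0.4433, 0.0653, 0.1849]
eef_rot: [0.669, 0.228, -0.228, -0.669]
contact_force: [0.5, 0.9, 2.7]
opening: 0.157
```

```bash
python3 - <<'E'
from h import *; from poses import *
ee(); g=xf(tray,[-.072,0,.036])[0]; go(g,tray[2]+np.pi/2)
b=r.snapshot("scene")[:,:,::-1].copy(); cv2.imwrite("pics/scene10.png",b)
overlay("scene",b,[],(300,380,160,240),8,"pics/m10.png")
overlay("scene",b,[("tray",tray,(0,0,255)),("roller",tray,(255,0,0))],(310,370,180,230),13,"pics/m10o.png")
E
```

```text
grasp pt [0.4434 0.0653 0.0379] jaw yaw 2.2285 tilt [ 3.e-04  0.e+00 -1.e+00]
t 11.2 d(xyz m) [-0.0004  0.0019  0.0003] w(/45deg) [ 0.0002 -0.0004  0.0003] F [0.5 0.9 2.7] op 0.157 q [ 0.12  0.98 -0.61  2.21  1.49  0.5   0.5 ]
```

View pics/m10.png

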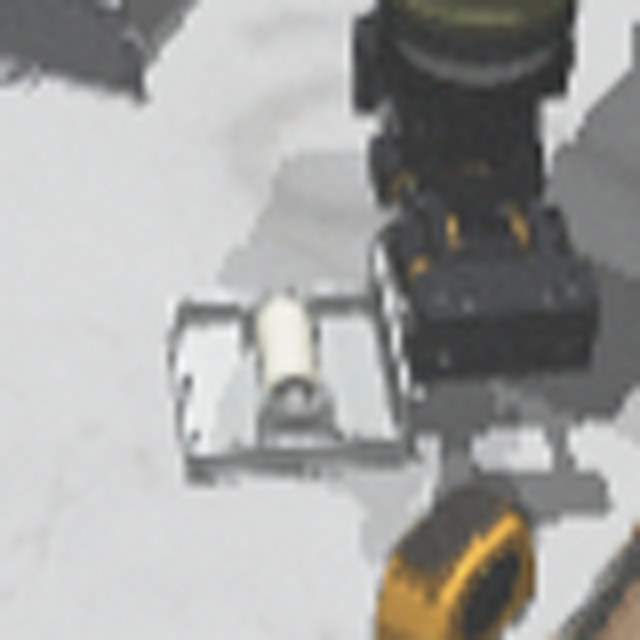

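View pics/m10o.png

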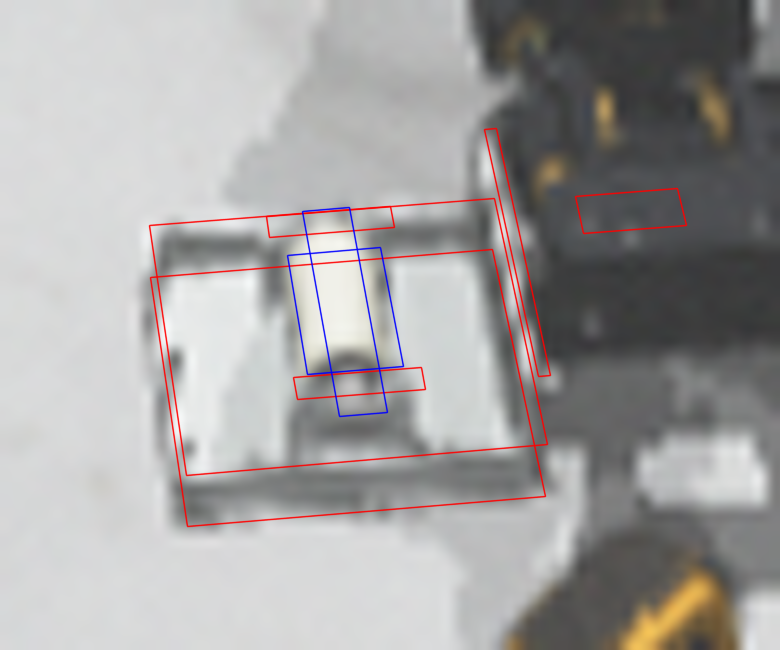

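The grip is held at 13.8 mm opening and the roller is still seated. I'll slide the tray in stages to a pose about 55 mm ahead of the mouth, aligned with the bay.

```bash
python3 - <<'E'
from h import *; from poses import *
g=xf(bay,[-.172,0,.0379])[0]; print(g); go(g,bay[2]+np.pi/2)
E
```

```text
[ 0.49837424 -0.09731771  0.0379    ]
t 11.25 d(xyz m) [-0.0559  0.     -0.1623] w(/45deg) [2.000e-04 6.652e-01 4.000e-04] F [-0.6  0.1  3.9] op 0.16 q [ 0.12  0.98 -0.61  2.21  1.49  0.5   0.5 ]
```

arm_command(deltas=[{"dx": -0.003, "dy": 0, "dz": -0.008, "wx": 0, "wy": 0.03, "wz": 0}, {"dx": -0.008, "dy": 0, "dz": -0.022, "wx": 0, "wy": 0.09, "wz": 0}, {"dx": -0.014, "dy": 0, "dz": -0.04, "wx": 0, "wy": 0.16, "wz": 0}, {"dx": -0.02, "dy": 0, "dz": -0.058, "wx": 0, "wy": 0.24, "wz": 0}, {"dx": -0.027, "dy": 0, "dz": -0.078, "wx": 0, "wy": 0.32, "wz": 0}])

```text
clock: 11.75
tool_pos: [0.4699, -0.0128, 0.1849]
eef_rot: [-0.691, -0.143, 0.142, 0.694]
contact_force: [-1.0, 5.5, 2.9]
opening: 0.159
```

```bash
python3 - <<'E'
from h import *; from poses import *
ee();g=xf(bay,[-.172,0,.0379])[0];go(g,bay[2]+np.pi/2)
E
```

```text
grasp pt [ 0.47   -0.0123  0.0379] jaw yaw 1.9759 tilt [ 5.0e-04  3.7e-03 -1.0e+00]
t 11.75 d(xyz m) [-0.0071 -0.0003 -0.0889] w(/45deg) [-0.0044  0.3435  0.0018] F [-1.   5.5  2.9] op 0.159 q [ 0.27  0.97 -0.56  2.15  1.36  0.46  0.56]
```

arm_command(deltas=[{"dx": -0.001, "dy": 0, "dz": -0.02, "wx": 0, "wy": 0.08, "wz": 0}, {"dx": -0.003, "dy": 0, "dz": -0.042, "wx": 0, "wy": 0.16, "wz": 0}, {"dx": -0.005, "dy": 0, "dz": -0.062, "wx": 0, "wy": 0.24, "wz": 0}, {"dx": -0.007, "dy": 0, "dz": -0.078, "wx": 0, "wy": 0.31, "wz": 0}, {"dx": -0.008, "dy": 0, "dz": -0.086, "wx": 0, "wy": 0.34, "wz": 0}])

```text
clock: 12.25
tool_pos: [0.4964, -0.0959, 0.185]
eef_rot: [-0.705, -0.049, 0.048, 0.706]
contact_force: [-1.6, 5.5, 2.9]
opening: 0.156
```

arm_command(deltas=[{"dx": 0, "dy": 0, "dz": 0, "wx": 0, "wy": 0, "wz": 0}, {"dx": 0, "dy": 0, "dz": 0, "wx": 0, "wy": 0, "wz": 0}, {"dx": 0, "dy": 0, "dz": 0, "wx": 0, "wy": 0, "wz": 0}, {"dx": 0, "dy": 0, "dz": 0, "wx": 0, "wy": 0, "wz": 0}, {"dx": 0, "dy": 0, "dz": 0, "wx": 0, "wy": 0, "wz": 0}])

```text
clock: 12.75
tool_pos: [0.4966, -0.0962, 0.1848]
eef_rot: [0.706, 0.049, -0.049, -0.704]
contact_force: [1.5, -3.9, 4.9]
opening: 0.161
```

```bash
python3 - <<'E'
from h import *; from poses import *
ee();g=xf(bay,[-.172,0,.0379])[0];go(g,bay[2]+np.pi/2)
a=r.snapshot("top")[:,:,::-1].copy(); cv2.imwrite("pics/top11.png",a)
b=r.snapshot("scene")[:,:,::-1].copy(); cv2.imwrite("pics/scene11.png",b)
s,p,R=state(); gp=p+.147*R[:,1]; yw=np.arctan2(R[1,2],R[0,2])-np.pi/2
tr=[*xf([gp[0],gp[1],yw],[.072,0,0])[0][:2],yw]; print(tr)
it=[("tray",tr,(0,0,255)),("bay",bay,(0,200,0))]
overlay("scene",b,[],(280,380,130,210),8,"pics/m11.png")
overlay("scene",b,it,(280,380,130,210),8,"pics/m11o.png")
overlay("top",a,[],(330,430,110,210),6,"pics/m11t.png")
overlay("top",a,it,(330,430,110,210),6,"pics/m11to.png")
E
```

```text
grasp pt [ 0.4967 -0.0966  0.0378] jaw yaw 1.7094 tilt [ 4.e-04 -3.e-03 -1.e+00]
t 12.75 d(xyz m) [ 0.0016 -0.     -0.0014] w(/45deg) [ 0.0039  0.004  -0.    ] F [ 1.5 -3.9  4.9] op 0.161 q [ 0.43  0.98 -0.55  2.04  1.19  0.49  0.66]
[np.float64(0.5680087373107323), np.float64(-0.08663766702586027), np.float64(0.13860730248710085)]
```

View pics/m11.png

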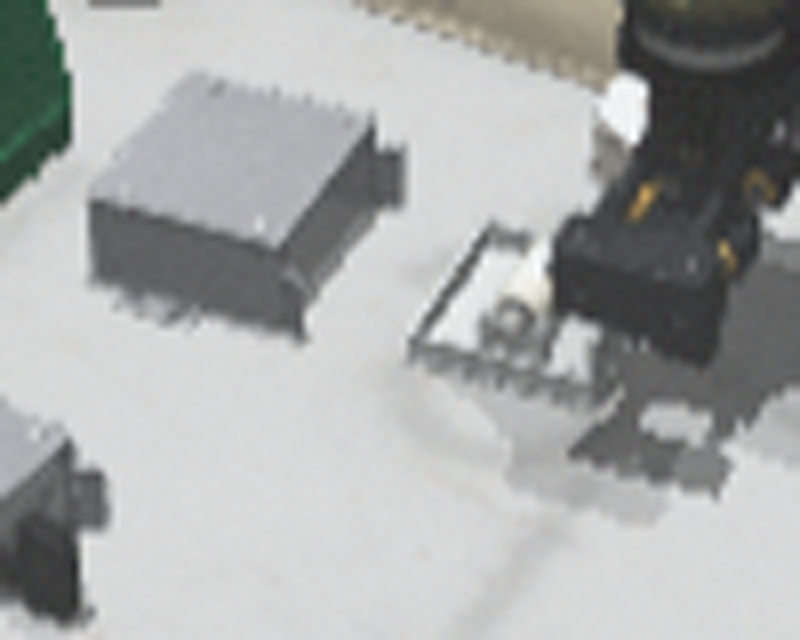

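View pics/m11o.png

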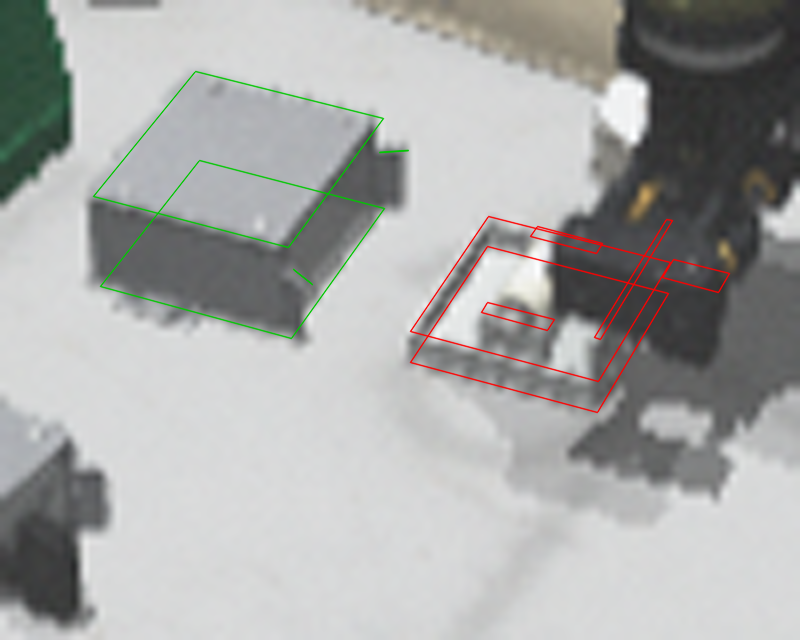

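View pics/m11t.png

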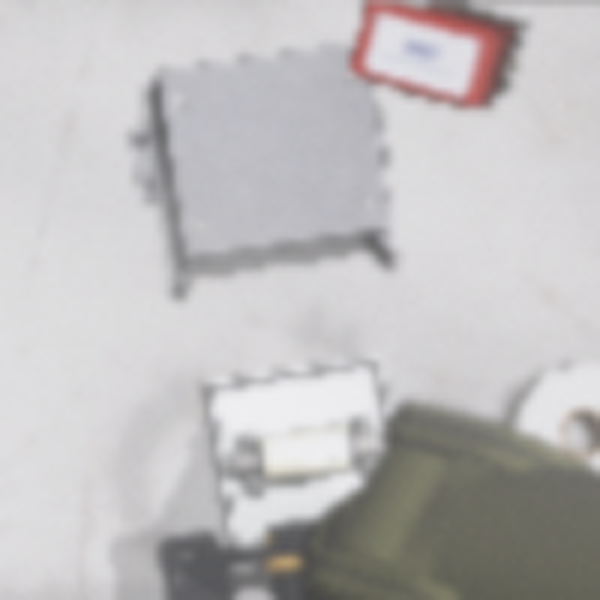

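View pics/m11to.png

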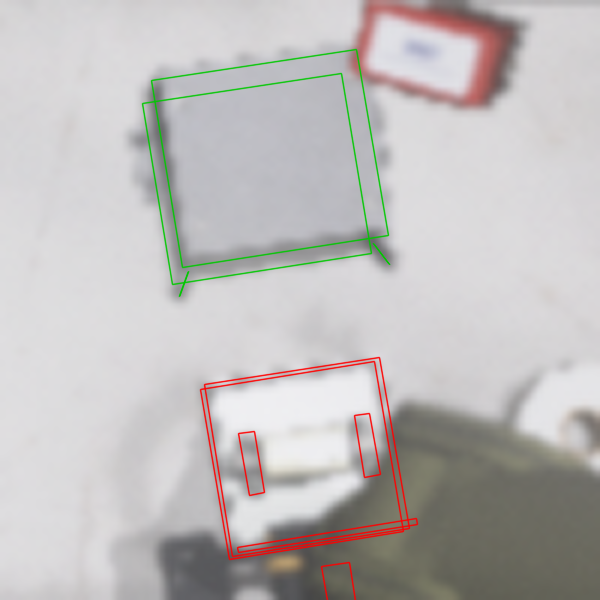

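```bash
python3 - <<'E'
from h import *
a=cv2.imread("pics/top11.png");b=cv2.imread("pics/scene11.png")
overlay("top",a,[],(348,402,112,164),14,"pics/b1.png")
overlay("scene",b,[],(286,336,134,176),15,"pics/b2.png")
E
```

```text
(no output)
```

View pics/b1.png

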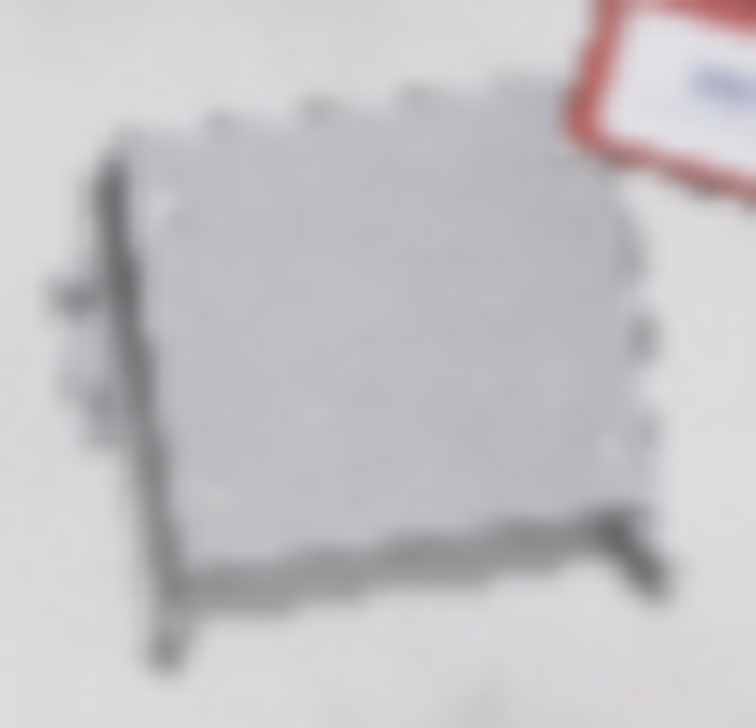

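View pics/b2.png

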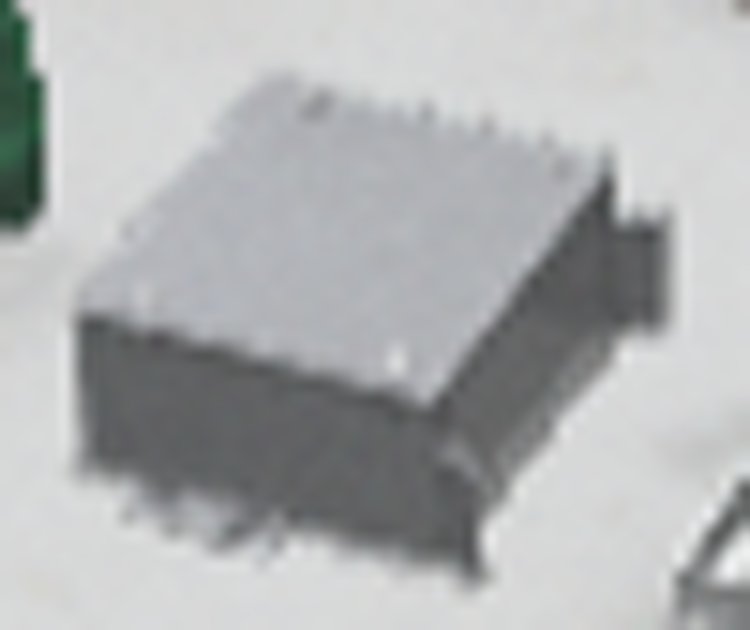

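```bash
cat > fb.py <<'E'
from h import *; from poses import *
T=lambda a,b:uncrop((a,b),14,(348,112)); S=lambda a,b:uncrop((a,b),15,(286,134))
tp=[("top",(.097,.053,.052),T(125,130)),("top",(0,.053,.052),T(185,570)),("top",(0,-.053,.052),T(628,510)),("top",(-.012,.0545,.018),T(162,655)),("top",(-.012,-.0545,.018),T(655,583))]
sc=[("scene",(.097,.053,.052),S(80,312)),("scene",(0,.053,.052),S(430,405)),("scene",(0,-.053,.052),S(608,155)),("scene",(.097,-.053,.052),S(275,75)),("scene",(-.012,.0545,0),S(480,578)),("scene",(-.012,-.0545,.036),S(668,218)),("scene",(-.012,-.0545,0),S(668,325)),("scene",(.097,.053,0),S(82,468))]
for nm,o in(("scene",sc),("top",tp),("both",sc+tp)):
    p,e=fit(o,bay); print(nm,p.round(4),e.round(1).tolist())
a=cv2.imread("pics/top11.png");b=cv2.imread("pics/scene11.png")
overlay("top",a,[("bay",p,(0,0,255))],(348,402,112,164),14,"pics/b3.png")
overlay("scene",b,[("bay",p,(0,0,255))],(286,336,134,176),15,"pics/b4.png")
E
python3 fb.py
```

```text
scene [ 0.6724 -0.074   0.127 ] [[-0.5, -0.7], [0.4, -0.4], [0.6, 0.2], [-0.6, -0.4], [0.2, 0.5], [-0.2, 0.0], [-0.2, 0.6], [0.2, 0.1]]
top [ 0.6732 -0.0759  0.1076] [[-0.4, 0.1], [-0.4, -0.0], [2.4, -0.1], [0.1, -0.4], [-0.3, 0.4]]
both [ 0.6731 -0.0752  0.1174] [[-0.5, -1.1], [0.2, -0.7], [0.8, 0.0], [-0.3, -0.8], [0.1, 0.2], [-0.1, -0.1], [-0.1, 0.4], [0.2, -0.3], [-0.9, 0.4], [-0.6, 0.1], [2.2, -0.3], [-0.0, -0.2], [-0.5, 0.2]]
```

View pics/b3.png

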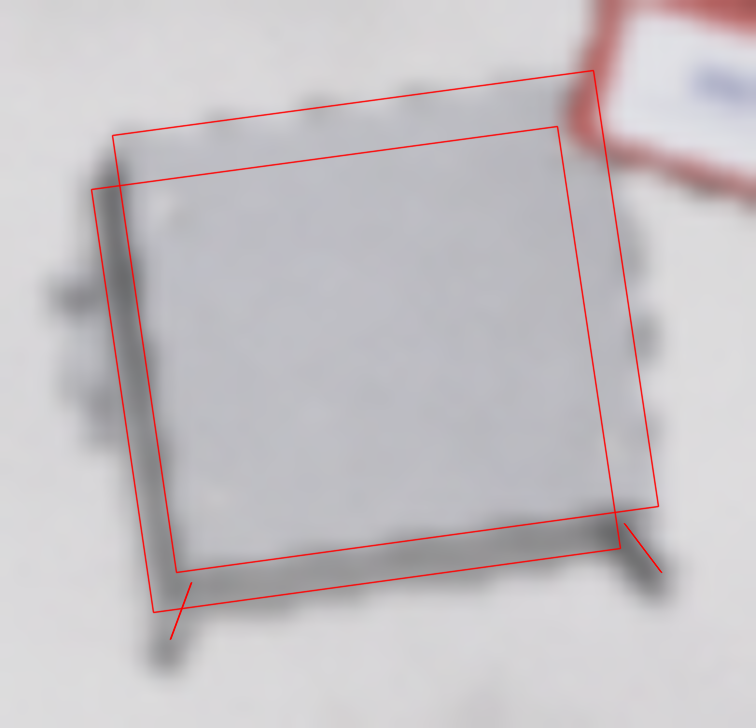

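View pics/b4.png

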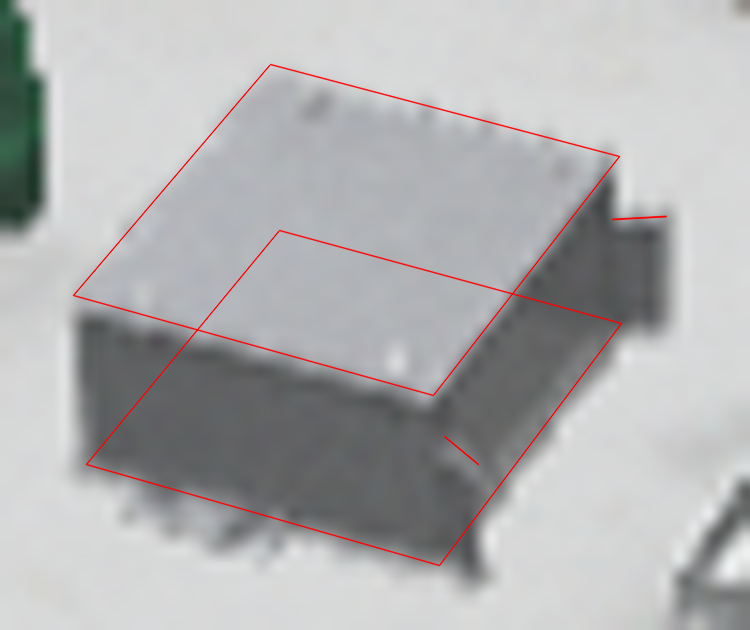

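```bash
sed -i 's/bay=np.array.*/bay=np.array([.6731,-.0752,.12])/' poses.py; python3 - <<'E'
from h import *; from poses import *
ee()
for x in(-.165,-.11): go(xf(bay,[x,0,.0379])[0],bay[2]+np.pi/2)
E
```

```text
grasp pt [ 0.4967 -0.0966  0.0379] jaw yaw 1.7094 tilt [ 4.e-04 -3.e-03 -1.e+00]
t 12.85 d(xyz m) [ 0.0127 -0.     -0.0006] w(/45deg) [0.0039 0.0237 0.    ] F [ 1.9 -3.3  4.7] op 0.161 q [ 0.43  0.98 -0.55  2.04  1.19  0.49  0.66]
t 12.85 d(xyz m) [ 0.0677 -0.     -0.0016] w(/45deg) [0.0039 0.0237 0.    ] F [ 1.9 -3.3  4.7] op 0.161 q [ 0.43  0.98 -0.55  2.04  1.19  0.49  0.66]
```

arm_command(deltas=[{"dx": 0.008, "dy": 0, "dz": -0.001, "wx": 0, "wy": 0.024, "wz": 0}, {"dx": 0.023, "dy": 0, "dz": -0.001, "wx": 0, "wy": 0.024, "wz": 0}, {"dx": 0.04, "dy": 0, "dz": -0.001, "wx": 0, "wy": 0.024, "wz": 0}, {"dx": 0.057, "dy": 0, "dz": -0.002, "wx": 0, "wy": 0.024, "wz": 0}, {"dx": 0.066, "dy": 0, "dz": -0.002, "wx": 0, "wy": 0.024, "wz": 0}], grip_force=20)

```text
clock: 13.35
tool_pos: [0.5589, -0.0879, 0.1841]
eef_rot: [0.706, 0.04, -0.046, -0.705]
contact_force: [-7.8, -1.4, 9.1]
opening: 0.155
```

```bash
cat > look.py <<'E'
import sys
from h import *; from poses import *
k=sys.argv[1]; ee()
a=r.snapshot("top")[:,:,::-1].copy(); b=r.snapshot("scene")[:,:,::-1].copy()
s,p,R=state(); gp=p+.147*R[:,1]; yw=np.arctan2(R[1,2],R[0,2])-np.pi/2
tr=[*xf([gp[0],gp[1],yw],[.072,0,0])[0][:2],yw]
d=np.array(tr[:2])-bay[:2]; c,sn=np.cos(bay[2]),np.sin(bay[2]); print("tray in bay",np.round([c*d[0]+sn*d[1],-sn*d[0]+c*d[1],yw-bay[2]],4),"F",np.round(s["contact_force"],1))
it=[("tray",tr,(0,0,255)),("bay",bay,(0,200,0))]
A=(348,412,112,182);B=(286,366,134,194)
overlay("top",a,[],A,8,f"pics/t{k}.png");overlay("scene",b,[],B,10,f"pics/s{k}.png")
overlay("scene",b,it,B,10,f"pics/so{k}.png")
E
python3 look.py 12
```

```text
grasp pt [ 0.5576 -0.0883  0.0371] jaw yaw 1.6925 tilt [-0.0093 -0.0025 -1.    ]
tray in bay [-0.042   0.0011  0.0013] F [-3.4 -1.   2.9]
```

View pics/s12.png

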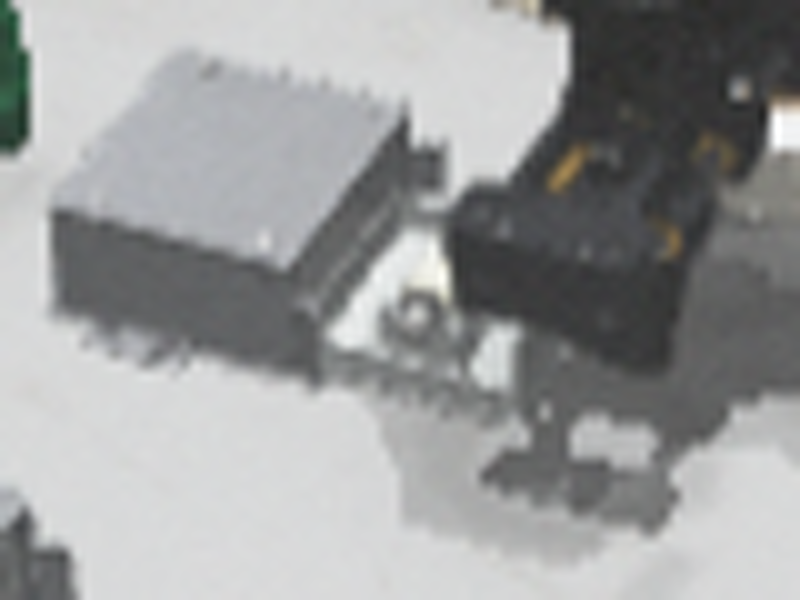

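View pics/so12.png

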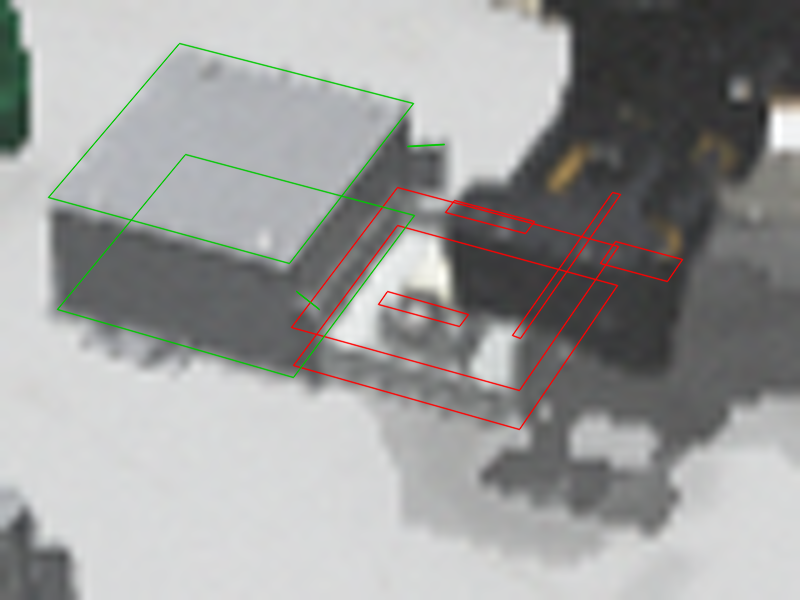

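View pics/t12.png

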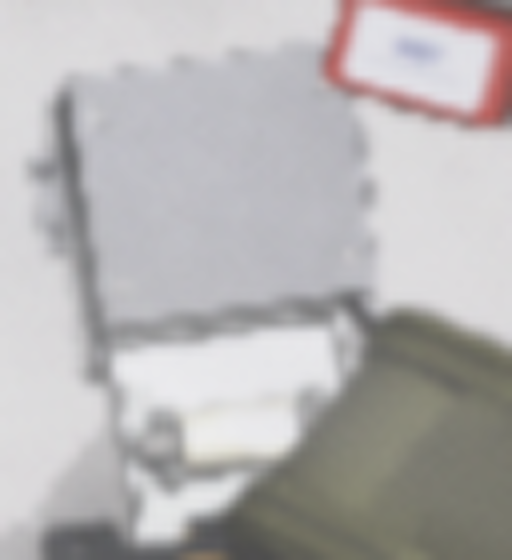

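The tray's rear edge is between the cheeks at the mouth (crop 320,370) and the forces are low. I'm continuing with the next stretch.

```bash
python3 - <<'E'
from h import *; from poses import *
ee()
for x in(-.07,-.025): go(xf(bay,[x,0,.0379])[0],bay[2]+np.pi/2)
E
```

```text
grasp pt [ 0.5598 -0.0879  0.037 ] jaw yaw 1.6921 tilt [-0.0049 -0.0011 -1.    ]
t 13.45 d(xyz m) [ 0.0433 -0.0012 -0.0011] w(/45deg) [ 0.0006  0.0017 -0.0064] F [-3.4 -1.   2.9] op 0.157 q [ 0.43  1.03 -0.63  1.85  1.03  0.63  0.83]
t 13.45 d(xyz m) [ 0.0883 -0.0014 -0.0012] w(/45deg) [ 0.0006  0.0017 -0.0064] F [-3.4 -1.   2.9] op 0.157 q [ 0.43  1.03 -0.63  1.85  1.03  0.63  0.83]
```

arm_command(deltas=[{"dx": 0.004, "dy": -0.0005, "dz": 0, "wx": 0, "wy": 0, "wz": 0}, {"dx": 0.012, "dy": -0.0005, "dz": 0, "wx": 0, "wy": 0, "wz": 0}, {"dx": 0.022, "dy": -0.0005, "dz": 0, "wx": 0, "wy": 0, "wz": 0}, {"dx": 0.032, "dy": -0.0005, "dz": -0.001, "wx": 0, "wy": 0, "wz": 0}, {"dx": 0.04, "dy": -0.0005, "dz": -0.001, "wx": 0, "wy": 0, "wz": 0}])

```text
clock: 13.95
tool_pos: [0.6025, -0.0841, 0.1843]
eef_rot: [-0.706, -0.043, 0.043, 0.706]
contact_force: [-0.2, -1.4, -3.0]
opening: 0.158
```

```bash
python3 look.py 13; python3 - <<'E'
from h import *; from poses import *
go(xf(bay,[-.025,0,.0379])[0],bay[2]+np.pi/2)
E
```

```text
grasp pt [ 0.6025 -0.084   0.0373] jaw yaw 1.6914 tilt [-3.e-04  4.e-04 -1.e+00]
tray in bay [0.0014 0.0001 0.0005] F [ 0.3 -0.3 -4.9]
t 14.05 d(xyz m) [ 0.0458 -0.0002  0.    ] w(/45deg) [-0.001   0.0006  0.0017] F [ 0.3 -0.3 -4.9] op 0.157 q [ 0.42  1.07 -0.67  1.73  0.97  0.71  0.92]
```

View pics/s13.png

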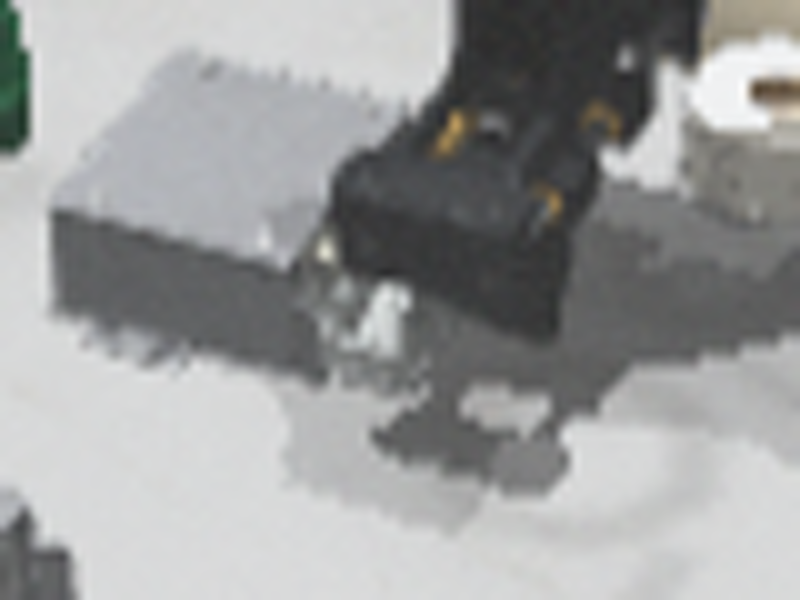

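View pics/t13.png

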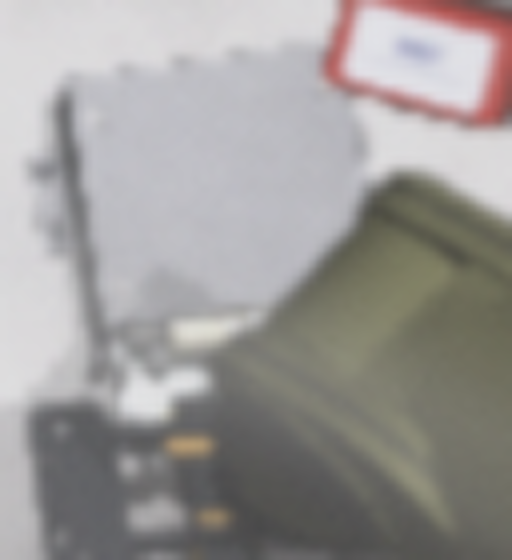

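Half in, centred to 0.1 mm by the model, and no lateral force. I'll push on 40 mm, then creep up to the stop.

arm_command(deltas=[{"dx": 0.004, "dy": 0, "dz": 0, "wx": 0, "wy": 0, "wz": 0}, {"dx": 0.012, "dy": 0, "dz": 0, "wx": 0, "wy": 0, "wz": 0}, {"dx": 0.022, "dy": 0, "dz": 0, "wx": 0, "wy": 0, "wz": 0}, {"dx": 0.032, "dy": 0, "dz": 0, "wx": 0, "wy": 0, "wz": 0}, {"dx": 0.039, "dy": 0, "dz": 0, "wx": 0, "wy": 0, "wz": 0}])

```text
clock: 14.55
tool_pos: [0.6414, -0.0793, 0.1852]
eef_rot: [-0.706, -0.043, 0.042, 0.706]
contact_force: [-0.1, 0.0, -4.0]
opening: 0.158
```

arm_command(deltas=[{"dx": 0, "dy": 0, "dz": 0, "wx": 0, "wy": 0, "wz": 0}, {"dx": 0.001, "dy": 0, "dz": 0, "wx": 0, "wy": 0, "wz": 0}, {"dx": 0.002, "dy": 0, "dz": 0, "wx": 0, "wy": 0, "wz": 0}, {"dx": 0.003, "dy": 0, "dz": 0, "wx": 0, "wy": 0, "wz": 0}, {"dx": 0.003, "dy": 0, "dz": 0, "wx": 0, "wy": 0, "wz": 0}])

```text
clock: 15.05
tool_pos: [0.6434, -0.0792, 0.1853]
eef_rot: [0.706, 0.043, -0.043, -0.706]
contact_force: [-0.2, 0.0, -3.4]
opening: 0.16
```

```bash
python3 look.py 14; python3 - <<'E'
from h import *; from poses import *
go(xf(bay,[-.025,0,.0379])[0],bay[2]+np.pi/2)
E
```

```text
grasp pt [ 0.6433 -0.0792  0.0383] jaw yaw 1.6915 tilt [-1.e-04 -2.e-04 -1.e+00]
tray in bay [ 0.042  -0.0003  0.0008] F [-0.5  0.8 -3.7]
t 15.15 d(xyz m) [0.005  0.0003 0.0003] w(/45deg) [ 0.0002  0.001  -0.0002] F [-0.5  0.8 -3.7] op 0.153 q [ 0.4   1.1  -0.69  1.6   0.92  0.8   0.99]
```

View pics/s14.png

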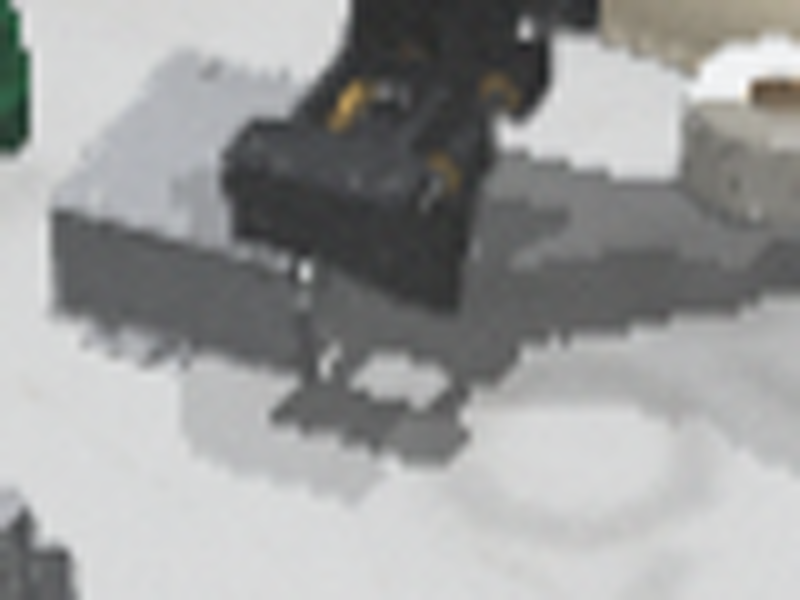

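The -3.7 N in z suggests the gripper is carrying the tray's weight, lifted a fraction of a millimetre. I'll lower 1 mm and creep on.

arm_command(deltas=[{"dx": 0, "dy": 0.001, "dz": 0, "wx": 0, "wy": 0, "wz": 0}, {"dx": 0.001, "dy": 0.001, "dz": 0, "wx": 0, "wy": 0, "wz": 0}, {"dx": 0.002, "dy": 0.001, "dz": 0, "wx": 0, "wy": 0, "wz": 0}, {"dx": 0.003, "dy": 0.001, "dz": 0, "wx": 0, "wy": 0, "wz": 0}, {"dx": 0.003, "dy": 0.001, "dz": 0, "wx": 0, "wy": 0, "wz": 0}])

```text
clock: 15.65
tool_pos: [0.6464, -0.0787, 0.1845]
eef_rot: [0.706, 0.043, -0.043, -0.706]
contact_force: [-4.1, 0.2, 3.0]
opening: 0.155
```

arm_command(deltas=[{"dx": 0.001, "dy": 0, "dz": 0, "wx": 0, "wy": 0, "wz": 0}, {"dx": 0.002, "dy": 0, "dz": 0, "wx": 0, "wy": 0, "wz": 0}, {"dx": 0.002, "dy": 0, "dz": 0, "wx": 0, "wy": 0, "wz": 0}, {"dx": 0.002, "dy": 0, "dz": 0, "wx": 0, "wy": 0, "wz": 0}, {"dx": 0.002, "dy": 0, "dz": 0, "wx": 0, "wy": 0, "wz": 0}])

```text
clock: 16.15
tool_pos: [0.6482, -0.0785, 0.1844]
eef_rot: [0.706, 0.042, -0.043, -0.706]
contact_force: [-4.5, -1.5, 3.9]
opening: 0.155
```

```bash
python3 - <<'E'
from h import *; from poses import *
ee();go(xf(bay,[-.025,0,.0379])[0],bay[2]+np.pi/2)
E
```

```text
grasp pt [ 0.6481 -0.0785  0.0374] jaw yaw 1.6915 tilt [-5.e-04 -3.e-04 -1.e+00]
t 16.15 d(xyz m) [ 0.0001 -0.0005  0.0003] w(/45deg) [ 0.0004  0.0009 -0.0007] F [-4.5 -1.5  3.9] op 0.155 q [ 0.4   1.11 -0.7   1.58  0.92  0.81  1.  ]
```

arm_command(deltas=[{"dx": 0.001, "dy": 0, "dz": 0, "wx": 0, "wy": 0, "wz": 0}, {"dx": 0.002, "dy": 0, "dz": 0, "wx": 0, "wy": 0, "wz": 0}, {"dx": 0.002, "dy": 0, "dz": 0, "wx": 0, "wy": 0, "wz": 0}, {"dx": 0.002, "dy": 0, "dz": 0, "wx": 0, "wy": 0, "wz": 0}, {"dx": 0.002, "dy": 0, "dz": 0, "wx": 0, "wy": 0, "wz": 0}])

```text
clock: 16.65
tool_pos: [0.649, -0.0783, 0.1845]
eef_rot: [0.706, 0.041, -0.044, -0.705]
contact_force: [-9.5, -0.6, 7.4]
opening: 0.159
```

```bash
python3 - <<'E'
from h import *; from poses import *
ee();go(xf(bay,[-.025,0,.0379])[0],bay[2]+np.pi/2)
E
```

```text
grasp pt [ 0.6484 -0.0785  0.0375] jaw yaw 1.6917 tilt [-0.0041 -0.0013 -1.    ]
t 16.65 d(xyz m) [-0.0007 -0.0004  0.0002] w(/45deg) [ 0.0011  0.0012 -0.0054] F [-9.5 -0.6  7.4] op 0.159 q [ 0.4   1.11 -0.7   1.58  0.91  0.81  1.01]
```

The tool moved only about 0.5 mm of the 2 mm commanded and the force is rising, just where the stop should be. One more small push to confirm.

arm_command(deltas=[{"dx": 0.001, "dy": 0, "dz": 0, "wx": 0, "wy": 0, "wz": 0}, {"dx": 0.002, "dy": 0, "dz": 0, "wx": 0, "wy": 0, "wz": 0}, {"dx": 0.002, "dy": 0, "dz": 0, "wx": 0, "wy": 0, "wz": 0}, {"dx": 0.002, "dy": 0, "dz": 0, "wx": 0, "wy": 0, "wz": 0}, {"dx": 0.002, "dy": 0, "dz": 0, "wx": 0, "wy": 0, "wz": 0}])

```text
clock: 17.15
tool_pos: [0.6497, -0.0781, 0.1844]
eef_rot: [0.706, 0.04, -0.046, -0.705]
contact_force: [-13.0, -1.3, 11.9]
opening: 0.157
```

```bash
python3 - <<'E'
from h import *; from poses import *
ee();go(xf(bay,[-.025,0,.0379])[0],bay[2]+np.pi/2)
E
python3 look.py 15
```

```text
grasp pt [ 0.6485 -0.0785  0.0374] jaw yaw 1.6919 tilt [-0.0081 -0.0024 -1.    ]
t 17.15 d(xyz m) [-0.0014 -0.0005  0.0001] w(/45deg) [ 0.0018  0.0014 -0.0106] F [-13.   -1.3  11.9] op 0.157 q [ 0.4   1.11 -0.7   1.57  0.91  0.82  1.01]
grasp pt [ 0.6485 -0.0785  0.0374] jaw yaw 1.6919 tilt [-0.0081 -0.0024 -1.    ]
tray in bay [ 0.0472 -0.0003  0.0011] F [-13.3  -1.5  11.1]
```

View pics/s15.png

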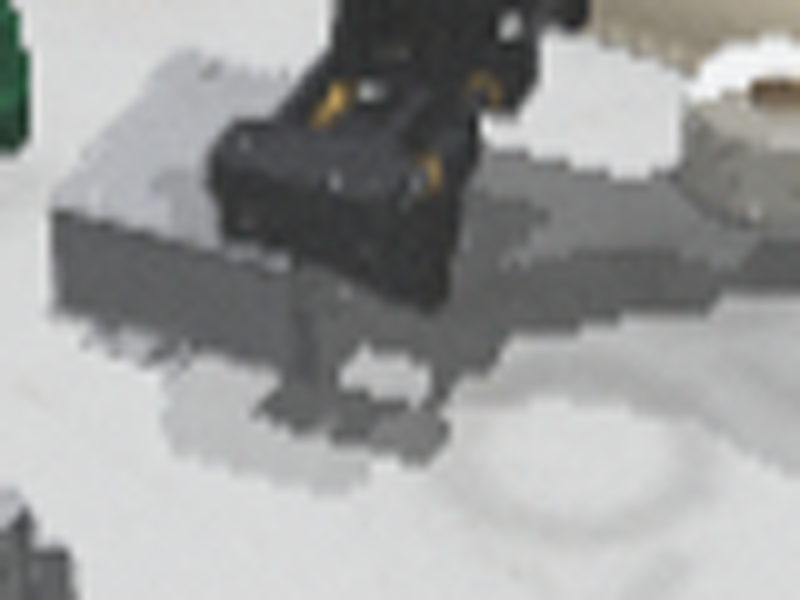

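The grasp point has stalled at 47.2 mm equivalent (home is 47) with 13 N building, so the tray is against the stop. I'll ease the push and let go.

arm_command(deltas=[{"dx": -0.001, "dy": 0, "dz": 0, "wx": 0, "wy": 0, "wz": 0}, {"dx": -0.002, "dy": 0, "dz": 0, "wx": 0, "wy": 0, "wz": 0}, {"dx": -0.003, "dy": 0, "dz": 0, "wx": 0, "wy": 0, "wz": 0}, {"dx": -0.003, "dy": 0, "dz": 0, "wx": 0, "wy": 0, "wz": 0}, {"dx": -0.003, "dy": 0, "dz": 0, "wx": 0, "wy": 0, "wz": 0}])

```text
clock: 17.75
tool_pos: [0.6487, -0.0784, 0.1844]
eef_rot: [0.706, 0.042, -0.043, -0.706]
contact_force: [-6.5, -0.6, 4.6]
opening: 0.158
```

```bash
python3 - <<'E'
from h import *; from poses import *
ee();go(xf(bay,[-.025,0,.0379])[0],bay[2]+np.pi/2)
E
```

```text
grasp pt [ 0.6484 -0.0785  0.0374] jaw yaw 1.6916 tilt [-2.1e-03 -8.0e-04 -1.0e+00]
t 17.75 d(xyz m) [-0.0004 -0.0005  0.0003] w(/45deg) [ 0.0007  0.001  -0.0028] F [-6.5 -0.6  4.6] op 0.158 q [ 0.4   1.11 -0.7   1.58  0.92  0.81  1.  ]
```

arm_command(deltas=[{"dx": 0, "dy": 0, "dz": 0, "wx": 0, "wy": 0, "wz": 0}, {"dx": 0, "dy": 0, "dz": 0, "wx": 0, "wy": 0, "wz": 0}, {"dx": 0, "dy": 0, "dz": 0, "wx": 0, "wy": 0, "wz": 0}, {"dx": 0, "dy": 0, "dz": 0, "wx": 0, "wy": 0, "wz": 0}, {"dx": 0, "dy": 0, "dz": 0, "wx": 0, "wy": 0, "wz": 0}], claw=-0.2)

```text
clock: 18.25
tool_pos: [0.6497, -0.0783, 0.1842]
eef_rot: [-0.706, -0.043, 0.042, 0.706]
contact_force: [0.6, -0.8, -1.1]
opening: 0.4
```

```bash
python3 - <<'E'
from h import *; from poses import *
ee();go(xf(bay,[-.025,0,.0379])[0],bay[2]+np.pi/2)
E
```

```text
grasp pt [ 0.6498 -0.0783  0.0372] jaw yaw 1.6914 tilt [ 6.e-04  1.e-04 -1.e+00]
t 18.25 d(xyz m) [-0.0014 -0.0007  0.0003] w(/45deg) [-0.0001  0.0008  0.0008] F [ 0.6 -0.8 -1.1] op 0.4 q [ 0.4   1.11 -0.7   1.58  0.92  0.81  1.  ]
```

arm_command(deltas=[{"dx": 0, "dy": -0.015, "dz": 0, "wx": 0, "wy": 0, "wz": 0}, {"dx": 0, "dy": -0.035, "dz": 0, "wx": 0, "wy": 0, "wz": 0}, {"dx": 0, "dy": -0.06, "dz": 0, "wx": 0, "wy": 0, "wz": 0}, {"dx": 0, "dy": -0.085, "dz": 0, "wx": 0, "wy": 0, "wz": 0}, {"dx": 0, "dy": -0.1, "dz": 0, "wx": 0, "wy": 0, "wz": 0}])

```text
clock: 18.75
tool_pos: [0.6501, -0.0779, 0.2882]
eef_rot: [-0.706, -0.044, 0.041, 0.706]
contact_force: [0.4, 0.5, -0.3]
opening: 0.399
```

arm_command(deltas=[{"dx": -0.03, "dy": -0.01, "dz": 0, "wx": 0, "wy": 0, "wz": 0}, {"dx": -0.07, "dy": -0.02, "dz": 0, "wx": 0, "wy": 0, "wz": 0}, {"dx": -0.11, "dy": -0.03, "dz": 0, "wx": 0, "wy": 0, "wz": 0}, {"dx": -0.14, "dy": -0.04, "dz": -0.02, "wx": 0, "wy": 0, "wz": 0}, {"dx": -0.16, "dy": -0.05, "dz": -0.04, "wx": 0, "wy": 0, "wz": 0}])

```text
clock: 19.25
tool_pos: [0.4932, -0.1375, 0.3355]
eef_rot: [0.706, 0.043, -0.044, -0.705]
contact_force: [0.5, -0.1, 0.1]
opening: 0.399
```

```bash
python3 - <<'E'
from h import *; from poses import *
ee()
a=r.snapshot("top")[:,:,::-1].copy(); b=r.snapshot("scene")[:,:,::-1].copy(); cv2.imwrite("pics/top16.png",a);cv2.imwrite("pics/scene16.png",b)
home=[*xf(bay,[.047,0,0])[0][:2],bay[2]]
A=(340,420,105,175);B=(286,346,134,184)
overlay("scene",b,[],B,13,"pics/s16.png"); overlay("scene",b,[("tray",home,(0,0,255)),("bay",bay,(0,200,0))],B,13,"pics/so16.png")
overlay("top",a,[],A,8,"pics/t16.png")
E
```

```text
grasp pt [ 0.4931 -0.1377  0.1885] jaw yaw 1.6938 tilt [-0.001  -0.0016 -1.    ]
```

View pics/s16.png

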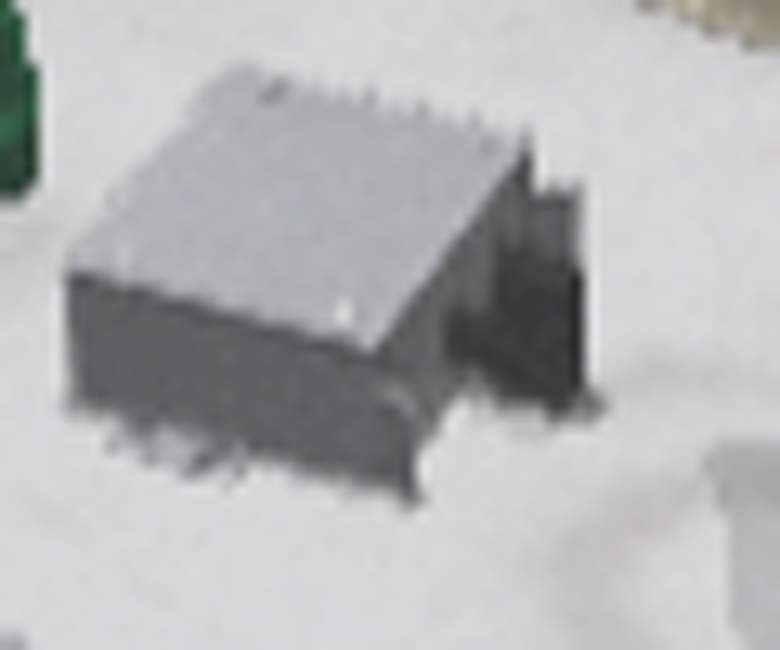

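View pics/so16.png

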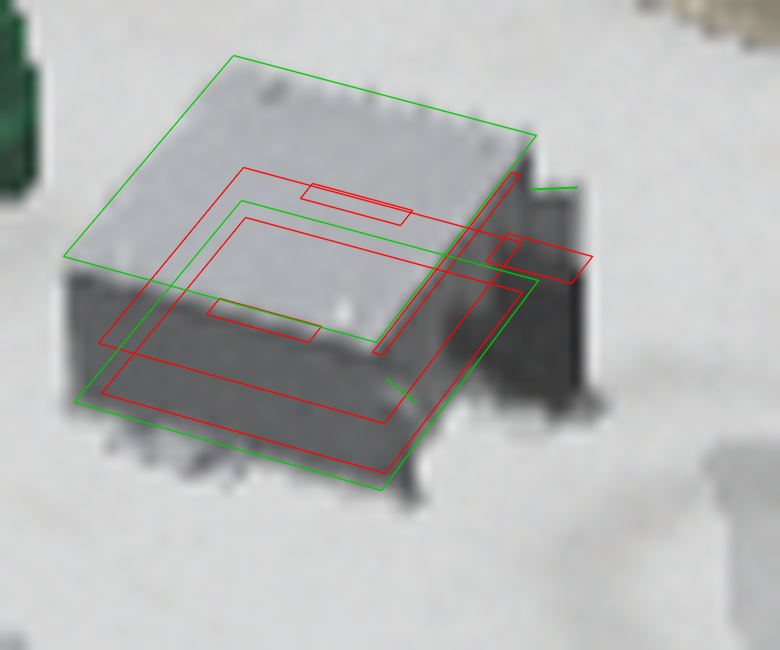

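View pics/t16.png

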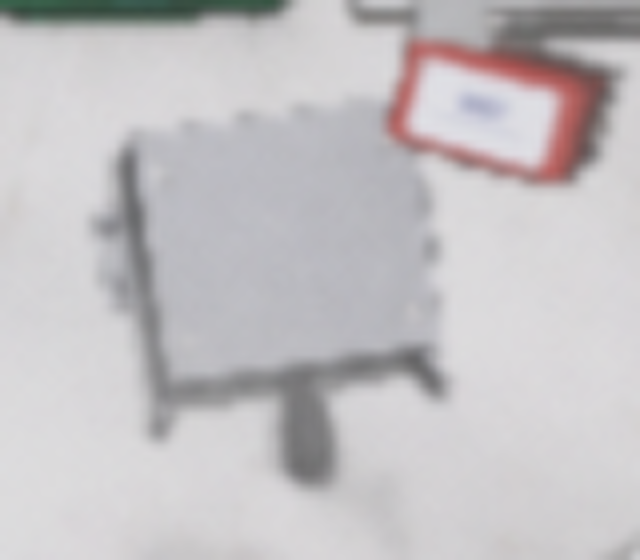

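View pics/scene16.png

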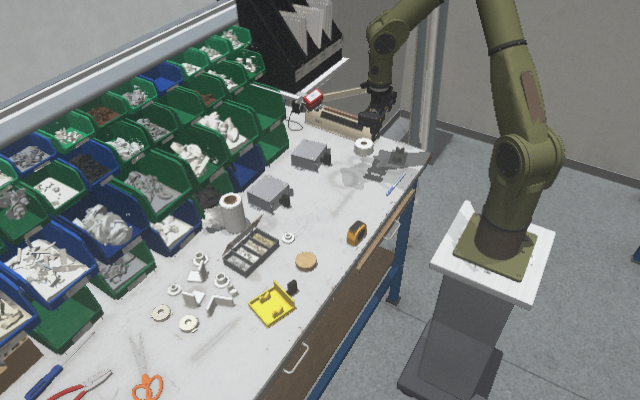

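The grip in the scene image sits within about 0.5 px of the modelled home pose, and the front panel is just inside the mouth. I'll check the bystanders, then hand in.

```bash
python3 - <<'E'
from h import *
a=cv2.imread("pics/top0.png").astype(int);b=cv2.imread("pics/top16.png").astype(int)
for n,(x0,x1,y0,y1) in dict(tin=(224,254,210,240),measure=(278,310,238,260),pen=(364,412,238,252),yellow=(160,215,205,250)).items():
    print(n,np.abs(a-b)[y0:y1,x0:x1].mean().round(2),np.abs(a-b)[y0:y1,x0:x1].max())
s=r.get_state();print(s["clock"],np.round(s["contact_force"],1),np.abs(s["qd"]).max().round(3))
print(r.finish_job())
E
```

```text
tin 13.31 18
measure 11.41 26
pen 15.27 22
yellow 12.36 18
19.35 [-0.5 -0.6 -0.1] 0.059
the job is handed in; nothing more can be done
None
```

The roller is in the tray's cradle, and the tray is pushed home in the empty right-hand bay with its black grip facing you. I handed the job in at 19.35 s of the 59 s allowed.

**What I did:**
- I lifted the roller from the rest and set it in the silver tray. Both views then showed its thin ends in the V notches.
- I gripped the black grip, turned and slid the tray to the mouth, pushed it in until it stopped, then let go and backed the arm away.

**Last checks:**
- **Tray home:** it stalled with its origin 47.2 mm behind the mouth (nominal 47 mm), as measured from the arm. The pushing force rose to about 13 N. After release the grip sits within about 0.5 px of the modelled home pose.
- **Bystanders:** before and after pictures of the tin, tape measure, pen and yellow tray differ by at most 26 grey levels. The mean differences are 11–15, which looks like an overall brightness change, so I saw no movement.
- **Robot clear:** the wrist force was near zero at hand-in.

**Not confirmed:**
- The roof hides the roller once the tray is in, so I last saw it partly, when the tray was half in. The remaining push was slow and smooth until the stop.
- Near the end of the slide the wrist force suggested the tray was lifted by about half a millimetre. I lowered it 1 mm before the final push.
- My first estimate of the bay's position was about 4 mm off, so I re-measured it before the tray went in.

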